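Load the reagent bottles by height

ROBOT

A 6-joint arm with a two-finger parallel gripper is mounted at the origin on the work surface. World frame = base frame: x ahead of the robot, y to its left, z up, the work surface at z = 0. Lengths are in m, angles in rad, forces in N, time in s.
With the tool pointing down it reaches from about 0.275 to 0.85 m from the base axis. Payload 5.2 kg.
Tool frame: the origin (TCP) lies midway between the tips of the shut fingers; the grasp point (between the pads) lies 19 mm behind it (hold_point_z is the distance from the TCP to the grasp point, in m); z points along the fingers, y is the direction in which the jaws open and shut (so a half turn about z gives the same grasp; the last joint's range is limited). The gripper opens to 85 mm and grips with 20 to 120 N. Pads are 22 mm wide; open, the fingers measure 114 mm over their backs; the gripper's body (76 mm by 85 mm) begins 54 mm behind the grasp point. The pads swing forward as they close: fully open they stand 13 mm farther back than shut.
Start: joints at [-1.438, 0.259, 1.535, -0, 1.348, -0.203], TCP at [0.181, -0.519, 0.231] pointing down, gripper open.
Joint ranges: [-3.14, 3.14], [-0.91, 2.08], [0.19, 2.58], [-1.22, 4.36], [0.22, 2.71], [-3.12, 3.12]. Speed limits (rad/s): [2.57, 2.57, 3.14, 3.14, 3.14, 3.14].

INTERFACE

Orientations are given as [roll, pitch, yaw] about the fixed x, y, z axes, in that order (R = Rz(yaw) Ry(pitch) Rx(roll)).
In Python, from station import * gives the robot as it stands. The module is installed in compiled form; this text tells all that it offers.
- The arm moves only by the tool step_arm, never from a script. Its argument "steps" is a list of rows, each a list of 5 numbers: the closure, from -1 (fully open) to 1 (shut), then the shift along the tool's x, y, z in mm, then the turn about the tool's z in rad. A call has 1 to 5 rows; each row shifts and turns the pose as measured when the row begins, along the tool's axes as they then stand; what a row does not reach is not made up. A row lasts 1/12 s, in which the tool goes at most 41.7 mm and 7.16 degrees, less where a joint would pass 70% of its speed; a pose out of reach is approached as far as the arm can. A call with a gripper value outside its range is refused whole. The fingers move at their own pace and stop on an object; "newtons" is the grip in N (left out, the last holds). Time passes only in rows, so rows that do not move let the fingers close. It gives the time, the measured TCP pose, the force and the opening at its end, in the units of the state.
- read_state(): the state, without advancing time (a new reading comes with each control period).
- grab_frame(name): name is "scene" or "side" or "wrist"; returns a dict with "img" (400x640x3 uint8, red, green, blue), "vfov" (degrees; the focal length in pixels is half the picture's height over the tangent of half this angle, whatever the lens; pixels are square), "cx", "cy" (the principal point, pixels), "rvec" (rotation vector, rad) and "tvec" (3), from world to camera coordinates, as OpenCV has them; the wrist camera has in their place "hand_eye" (4x4, takes a point from camera to tool coordinates, whose origin is the TCP and whose axes are the flange's). Camera axes: x right, y down, z forward; pixel columns grow to the right and rows downward; lengths in m; the calibration is good to about 2 mm. A picture is of the moment at which its call begins: read the wrist's pose just before it. There is no depth.
- hand_in(): hands the job in, once; it reports no verdict.
The state is a dict: "t": time; "q": joint angles; "qd": joint speeds; "joint_torque": joint torques, N m; "position": TCP position; "tcp_rot": TCP orientation; "force": force on the tool from outside, world axes, zero at the start; "wrist_torque": the same for the moment, N m; "grip_width": opening from 0.0 (shut) to 1.0 (fully open).
Only numpy, scipy, OpenCV 4.12 (cv2) and the standard library are available. Lean on these libraries where they do the work, as an engineer would, in place of code of your own. Each camera call takes 0.05 s, during which the arm holds its last target.

TASK

Load the four capped reagent bottles onto the analyser's loading strip in order of height, one upright in the middle of each black pad: the tallest on the pad next to the sensor post, then ever shorter, with the shortest at the far end by the low stop block. Set them down gently, do not drop or tip any over, and let go of them all.

Things in the scene. Friction and masses are not known exactly. Their poses are not given: they have to be found in the camera images.
- bottle_q_mid (a point): The third tallest of the four upright, capped reagent bottles: plain white round bottle with a grey screw cap, 60 mm tall with its cap, body 36 mm in diameter, cap 33 mm across and 14 mm high, loose, 0.03 to 0.12 kg. All four look alike but for their height (44, 60, 76 and 92 mm). This point is the bottle's centre, half-way up on its axis (30 mm above its underside); z points up along the axis.
- bottle_s_mid (a point): The tallest of the four upright, capped reagent bottles: plain white round bottle with a grey screw cap, 92 mm tall with its cap, body 36 mm in diameter, cap 33 mm across and 14 mm high, loose, 0.03 to 0.12 kg. All four look alike but for their height (44, 60, 76 and 92 mm). This point is the bottle's centre, half-way up on its axis (46 mm above its underside); z points up along the axis.
- bottle_r_mid (a point): The second tallest of the four upright, capped reagent bottles: plain white round bottle with a grey screw cap, 76 mm tall with its cap, body 36 mm in diameter, cap 33 mm across and 14 mm high, loose, 0.03 to 0.12 kg. All four look alike but for their height (44, 60, 76 and 92 mm). This point is the bottle's centre, half-way up on its axis (38 mm above its underside); z points up along the axis.
- bottle_p_mid (a point): The shortest of the four upright, capped reagent bottles: plain white round bottle with a grey screw cap, 44 mm tall with its cap, body 36 mm in diameter, cap 33 mm across and 14 mm high, loose, 0.03 to 0.12 kg. All four look alike but for their height (44, 60, 76 and 92 mm). This point is the bottle's centre, half-way up on its axis (22 mm above its underside); z points up along the axis.
- pad_a_top (a point): First of four black round pads (60 mm across, grey spot in the middle) in a straight row, 76 mm apart, counted from the left as the robot sees it. They lie on a fixed aluminium strip, 84 by 320 mm, across the robot's view (turned up to 12 degrees; its place varies). This point is the centre of the pad's top face, 8 mm above the table, where a bottle stands.
- pad_b_top (a point): Second of four black round pads (60 mm across, grey spot in the middle) in a straight row, 76 mm apart, counted from the left as the robot sees it. They lie on a fixed aluminium strip, 84 by 320 mm, across the robot's view (turned up to 12 degrees; its place varies). This point is the centre of the pad's top face, 8 mm above the table, where a bottle stands.
- pad_c_top (a point): Third of four black round pads (60 mm across, grey spot in the middle) in a straight row, 76 mm apart, counted from the left as the robot sees it. They lie on a fixed aluminium strip, 84 by 320 mm, across the robot's view (turned up to 12 degrees; its place varies). This point is the centre of the pad's top face, 8 mm above the table, where a bottle stands.
- pad_d_top (a point): Fourth of four black round pads (60 mm across, grey spot in the middle) in a straight row, 76 mm apart, counted from the left as the robot sees it. They lie on a fixed aluminium strip, 84 by 320 mm, across the robot's view (turned up to 12 degrees; its place varies). This point is the centre of the pad's top face, 8 mm above the table, where a bottle stands.
- sensor_top (a point): The sensor post: fixed round white post, 55 mm tall, 38 mm across, with a black band and a grey foot (48 mm), off one end of the strip (either end, by start), 86 mm from the nearest pad's centre. Off the other end stands a low aluminium stop block instead (18 mm high, 50 by 30 mm). This point is the centre of the post's top.

How it is judged:
By the outcome, as a careful person would: the job done as asked, in the order asked, and still so for the second after the job is handed in, with the robot touching nothing.
It also fails if it takes over 109 s, if anything falls off the work surface, if the arm or the gripper's body presses on something with over 40 N, if the wrist force passes 120 N, or if a joint passes its speed limit or range.

## Working session

There is one attempt and no reset: what is moved stays moved. The work goes in short steps, Python scripts to look and compute and a tool call to move; the robot and the scene stay as the last step left them, time stands still between calls to the robot, and variables do not carry over. Pictures are saved under pics/ and viewed, and the job is handed in when it is done.

Besides the shell and the picture viewer there is one more tool, called as name([rows], argument=value, ...), one row to a line, values as JSON. step_arm: Moves the arm, as the interface text tells. Its arguments: {"type":"object","properties":{"steps":{"type":"array"},"newtons":{"type":"number"}},"required":["steps"]}

```bash
mkdir -p pics
python3 - <<'E'
from station import *
import cv2,numpy as np
s=read_state();print({k:np.round(v,4).tolist() for k,v in s.items()})
for n in("scene","side","wrist"):
    f=grab_frame(n);cv2.imwrite(f"pics/{n}0.png",f["img"][:,:,::-1]);print(n,{k:np.round(v,4).tolist() for k,v in f.items() if k!="img"})
E
```

```text
{'t': 0.0, 'q': [-1.4378, 0.2594, 1.5361, -0.0, 1.348, -0.2028], 'qd': [-0.0021, -0.0004, 0.0008, -0.0009, -0.0006, 0.0001], 'joint_torque': [-0.0008, -44.6039, -29.0571, -0.0004, 0.0117, -0.0], 'position': [0.1812, -0.5187, 0.2305], 'tcp_rot': [-3.1398, -0.0004, 0.3358], 'force': [0.4279, 0.6998, -0.0674], 'wrist_torque': [0.0135, 0.0123, 0.0351], 'grip_width': 1.0016}
scene {'vfov': 55.6427, 'cx': 314.1366, 'cy': 193.6679, 'rvec': [2.044, 0.9282, -0.4542], 'tvec': [-0.3961, -0.2057, 1.1497]}
side {'vfov': 57.5913, 'cx': 320.209, 'cy': 192.7899, 'rvec': [0.5636, -2.7327, 1.1224], 'tvec': [0.5137, 0.1981, 0.6403]}
wrist {'vfov': 59.025, 'cx': 317.3485, 'cy': 196.082, 'hand_eye': [[-0.0002, -0.9498, -0.3128, 0.0808], [1.0, -0.0002, -0.0002, -0.0002], [0.0002, -0.3128, 0.9498, -0.1423], [0.0, 0.0, 0.0, 1.0]]}
```

View pics/scene0.png

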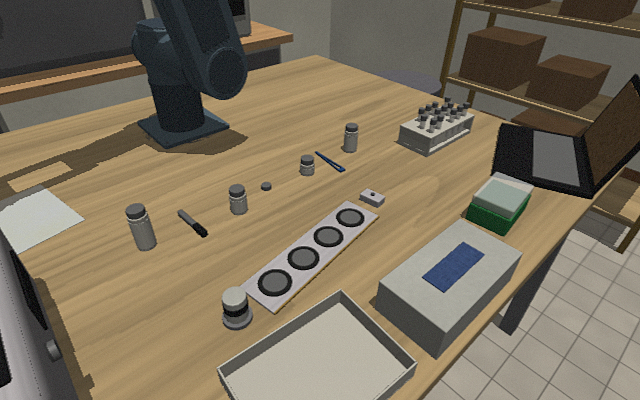

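View pics/side0.png

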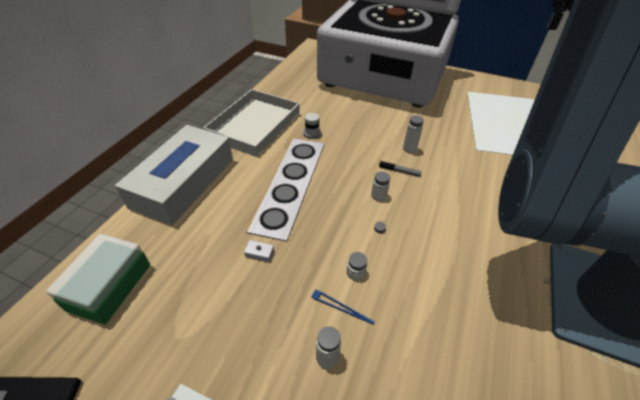

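View pics/wrist0.png

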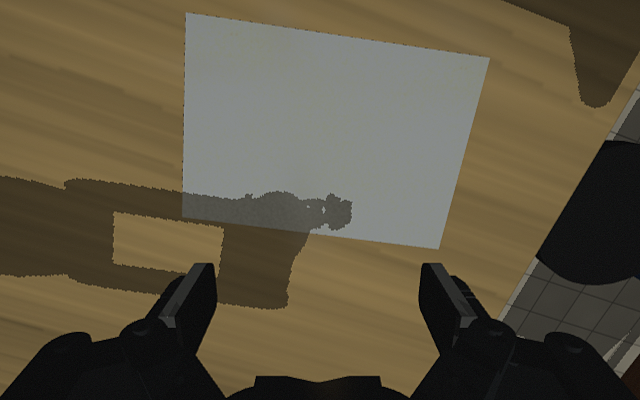

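The scene view shows four bottles with caps near (137,210), (237,190), (307,158) and (351,130). The strip pads run from (275,283) to (350,217), with the post at (235,300) and the stop block at (372,197). The side view shows the same items, with caps near (416,121), (381,178), (358,260) and (328,338). The wrist view shows only paper. Next I'll measure with masks and check both views against each other.

```bash
cat > h.py <<'E'
import cv2,numpy as np
def K(f):
    h=f["img"].shape[0];F=h/2/np.tan(np.radians(f["vfov"])/2)
    return np.array([[F,0,f["cx"]],[0,F,f["cy"]],[0,0,1]])
def Rt(f,s=None):
    if "rvec" in f: return cv2.Rodrigues(np.array(f["rvec"],float))[0],np.array(f["tvec"],float)
    from scipy.spatial.transform import Rotation as Ro
    T=np.eye(4);T[:3,:3]=Ro.from_euler("xyz",s["tcp_rot"]).as_matrix();T[:3,3]=s["position"]
    M=np.linalg.inv(T@np.array(f["hand_eye"]));return M[:3,:3],M[:3,3]
def plane(f,uv,z,s=None):
    R,t=Rt(f,s);d=R.T@np.linalg.inv(K(f))@np.array([uv[0],uv[1],1.]);c=-R.T@t
    return c+d*(z-c[2])/d[2]
def proj(f,P,s=None):
    R,t=Rt(f,s);p=K(f)@(R@np.asarray(P,float)+t);return p[:2]/p[2]
def tri(f,a,g,b):
    P=[K(x)@np.c_[Rt(x)] if 0 else K(x)@np.column_stack(Rt(x)) for x in(f,g)]
    X=cv2.triangulatePoints(P[0],P[1],np.array(a,float).reshape(2,1),np.array(b,float).reshape(2,1)).ravel();return X[:3]/X[3]
E
python3 - <<'E'
from station import *
from h import *
for n,th in(("scene",60),("side",60)):
    f=grab_frame(n);im=f["img"]
    x0,y0,x1,y1=(100,90,400,340) if n=="scene" else (230,90,450,380)
    hsv=cv2.cvtColor(im,cv2.COLOR_RGB2HSV)
    c=cv2.resize(im[y0:y1,x0:x1],None,fx=2.6 if n=="scene" else 2.05,fy=2.6 if n=="scene" else 2.05,interpolation=cv2.INTER_CUBIC)
    cv2.imwrite(f"pics/{n}1.png",c[:,:,::-1][:600])
    m=((hsv[...,2]<75)&(hsv[...,1]<80)).astype(np.uint8)
    # not-wood mask (low saturation) 
    w=(hsv[...,1]<60).astype(np.uint8)
    for nm,mm in(("dark",m),("lowsat",w)):
        k,l,st,ce=cv2.connectedComponentsWithStats(mm)
        for i in range(1,k):
            if 40<st[i,4]<6000 and x0<ce[i,0]<x1 and y0<ce[i,1]<y1: print(n,nm,st[i],ce[i].round(1),"z0",plane(f,ce[i],.008).round(3))
E
```

```text
scene dark [345 126  12   6  45] [350.9 129.2] z0 [0.355 0.361 0.008]
scene dark [301 159  12   7  50] [306.5 162.3] z0 [0.411 0.139 0.008]
scene dark [229 190  16   8  67] [236.6 193.8] z0 [ 0.411 -0.07   0.008]
scene dark [359 196  19  12  85] [368.3 201.1] z0 [0.625 0.137 0.008]
scene dark [126 209  20  10  97] [136.4 214.6] z0 [ 0.338 -0.269  0.008]
scene dark [336 209  28  18 182] [349.2 218. ] z0 [0.638 0.063 0.008]
scene dark [178 213  28  23  99] [194.1 225.4] z0 [ 0.448 -0.194  0.008]
scene dark [314 226  29  21 219] [327.7 236.8] z0 [ 0.651 -0.011  0.008]
scene dark [287 247  32  23 255] [303.  258.7] z0 [ 0.664 -0.086  0.008]
scene dark [258 270  34  26 327] [274.4 283.3] z0 [ 0.676 -0.16   0.008]
scene dark [340 291  74  78 872] [376.3 331.5] z0 [ 0.854 -0.099  0.008]
scene dark [222 297  27  25 169] [234.6 311. ] z0 [ 0.68  -0.243  0.008]
scene dark [223 318  29  12  74] [237.4 326. ] z0 [ 0.706 -0.254  0.008]
scene lowsat [343 123  15  30 370] [350.4 137.7] z0 [0.391 0.321 0.008]
scene lowsat [300 155  14  21 266] [306.6 165.1] z0 [0.422 0.131 0.008]
scene lowsat [261 1
[... 1240 characters left out ...]
] [311.6 125.4] z0 [ 0.696 -0.267  0.008]
side lowsat [403 115  21  38 496] [412.8 133.6] z0 [ 0.435 -0.345  0.008]
side lowsat [ 247  138   77  103 3810] [286.4 190.6] z0 [ 0.647 -0.016  0.008]
side lowsat [381 163  40  13 195] [402.4 168.9] z0 [ 0.426 -0.194  0.008]
side lowsat [372 171  18  30 419] [380.2 185.7] z0 [ 0.458 -0.117  0.008]
side lowsat [375 222  11  11  98] [379.9 226.7] z0 [ 0.425 -0.     0.008]
side lowsat [244 240  30  22 488] [258.8 250.3] z0 [0.623 0.15  0.008]
side lowsat [347 252  20  28 464] [356.5 265.7] z0 [0.439 0.108 0.008]
side lowsat [311 289  64  35 207] [337.3 303.9] z0 [0.444 0.194 0.008]
side lowsat [316 326  25  43 865] [327.8 347. ] z0 [0.432 0.268 0.008]
```

View pics/scene1.png

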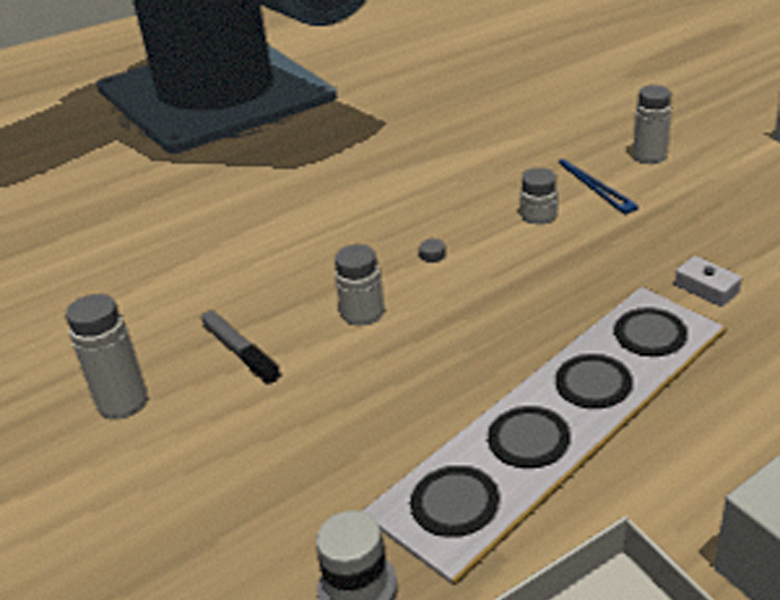

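View pics/side1.png

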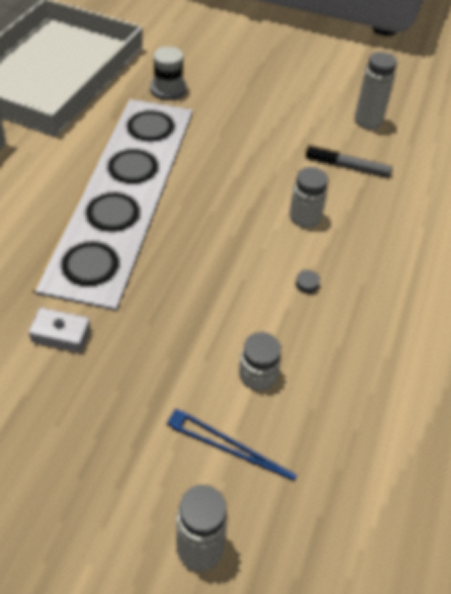

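Run:
```python
from station import *
from h import *
f=grab_frame("scene");g=grab_frame("side")
a=[(135.8,208.5),(236.9,189.6),(307.3,158),(351.5,125.8)];b=[(415.9,120.7),(382.2,178.3),(357.8,259.3),(329,335.4)]
for p,q in zip(a,b):
    X=tri(f,p,g,q);print("tri",X.round(4),"err",(proj(f,X)-p).round(1),(proj(g,X)-q).round(1), "planes", [ (z,plane(f,p,z)[:2].round(3).tolist(),plane(g,q,z)[:2].round(3).tolist()) for z in(.044,.060,.076,.092)])
# pads: inner grey discs via dark ring outer contours
for n,F in(("scene",f),("side",g)):
    hsv=cv2.cvtColor(F["img"],cv2.COLOR_RGB2HSV);m=((hsv[...,2]<80)&(hsv[...,1]<90)).astype(np.uint8)
    if n=="side":m=((hsv[...,2]<90)).astype(np.uint8)
    for c in cv2.findContours(m,cv2.RETR_EXTERNAL,cv2.CHAIN_APPROX_NONE)[0]:
        if len(c)<50:continue
        e=cv2.fitEllipse(c);P=plane(F,e[0],.008)
        if .58<P[0]<.72 and -.3<P[1]<.25: 
            q=np.array([plane(F,x[0],.008)[:2] for x in c.astype(float)]);(cx,cy),r=cv2.minEnclosingCircle(q.astype(np.float32)*1000)
            print(n,np.round(e[0],1),P.round(4),"circ",round(cx,1),round(cy,1),round(r,1),"bbox",(q.max(0)-q.min(0)).round(3))
```

```text
tri [ 0.4297 -0.2841  0.0881] err [0. 0.] [ 0. -0.] planes [(0.044, [0.367, -0.272], [0.436, -0.352]), (0.06, [0.39, -0.277], [0.434, -0.327]), (0.076, [0.412, -0.281], [0.431, -0.303]), (0.092, [0.435, -0.285], [0.429, -0.278])]
tri [ 0.4541 -0.0913  0.0539] err [-0.4 -0.2] [-0.4  0.2] planes [(0.044, [0.443, -0.085], [0.455, -0.103]), (0.06, [0.463, -0.095], [0.452, -0.086]), (0.076, [0.483, -0.106], [0.45, -0.068]), (0.092, [0.503, -0.116], [0.447, -0.051])]
tri [0.4376 0.1175 0.0419] err [-0.5 -0.2] [-0.7  0.3] planes [(0.044, [0.442, 0.116], [0.436, 0.118]), (0.06, [0.462, 0.098], [0.434, 0.129]), (0.076, [0.482, 0.081], [0.432, 0.14]), (0.092, [0.502, 0.064], [0.43, 0.15])]
tri [0.4294 0.278  0.0739] err [-0.4 -0.1] [-0.8  0.2] planes [(0.044, [0.39, 0.324], [0.432, 0.265]), (0.06, [0.412, 0.299], [0.43, 0.272]), (0.076, [0.433, 0.275], [0.428, 0.278]), (0.092, [0.455, 0.251], [0.426, 0.285])]
scene [236.7 314.3] [ 0.6873 -0.2433  0.008 ] circ 697.3 -247.9 22.5 bbox [0.03  0.041]
scene [235.9 308.9] [ 0.6777 -0.2388  0.008 ] circ 678.0 -238.2 26.4 bbox [0.049 0.047]
scene [274.
[... 226 characters left out ...]
30.0 bbox [0.059 0.059]
scene [349.8 217.2] [0.6371 0.0657 0.008 ] circ 636.3 65.7 30.2 bbox [0.059 0.06 ]
scene [371.3 200. ] [0.6268 0.1454 0.008 ] circ 625.0 145.2 28.2 bbox [0.054 0.041]
side [255.7 247.2] [0.6317 0.1462 0.008 ] circ 617.5 156.0 25.7 bbox [0.048 0.031]
side [273.5 218.4] [0.6347 0.0676 0.008 ] circ 634.9 67.1 28.6 bbox [0.056 0.057]
side [284.7 193.1] [ 0.6467 -0.0074  0.008 ] circ 647.0 -8.2 28.5 bbox [0.056 0.055]
side [294.3 170.8] [ 0.6591 -0.0825  0.008 ] circ 659.4 -83.1 28.2 bbox [0.056 0.055]
side [303.  151.2] [ 0.671  -0.1572  0.008 ] circ 671.6 -158.0 28.0 bbox [0.056 0.054]
side [312.3 129.4] [ 0.6871 -0.2515  0.008 ] circ 685.0 -255.6 42.9 bbox [0.062 0.085]
```

Both views agree to 2–4 mm. The strip is turned about 9°, and the post is next to pad D (y ≈ -0.16), so s goes on D, r on C, q on B and p on A. I'll turn the jaws across the row, with tool yaw about 1.73.

step_arm([
  [-1,0,0,0,-0.12],
  [-1,0,0,0,-0.12],
  [-1,0,0,0,-0.12],
  [-1,0,0,0,-0.12],
  [-1,0,0,0,-0.12],
], newtons=35)

```text
t: 0.77
position: [0.1812, -0.5189, 0.2308]
tcp_rot: [-3.141, -0.001, 0.956]
force: [0.1, -0.4, -0.5]
grip_width: 0.998
```

step_arm([
  [-1,0,0,0,-0.12],
  [-1,0,0,0,-0.12],
  [-1,0,0,0,-0.12],
  [-1,0,0,0,-0.12],
  [-1,0,0,0,-0.12],
])

```text
t: 1.18
position: [0.1812, -0.5187, 0.2306]
tcp_rot: [-3.141, -0.002, 1.581]
force: [-0.0, 0.1, 0.7]
grip_width: 0.998
```

```bash
cat > go.py <<'E'
# usage: go.py x y z yaw : prints the tool-axis shift (mm) and turn to a TCP goal
import sys
from station import *
import numpy as np
from scipy.spatial.transform import Rotation as Ro
s=read_state();g=np.array([float(v) for v in sys.argv[1:4]])
R=Ro.from_euler("xyz",s["tcp_rot"]).as_matrix()
print("t",round(s["t"],2),"pos",np.round(s["position"],4),"rot",np.round(s["tcp_rot"],4),"w",round(s["grip_width"],3))
print("shift mm",(R.T@(g-s["position"])*1000).round(1),"turn",round(-(float(sys.argv[4])-s["tcp_rot"][2]),3))
E
python3 go.py .432 -.281 .2305 1.732
```

```text
t 1.18 pos [ 0.1812 -0.5187  0.2306] rot [-3.1414e+00 -1.6000e-03  1.5814e+00] w 0.998
shift mm [235.  253.3   0.4] turn -0.151
```

step_arm([
  [-1,0,0,0,-0.12],
  [-1,0,0,0,-0.03],
])

```text
t: 1.35
position: [0.1812, -0.5186, 0.2305]
tcp_rot: [3.142, -0.002, 1.743]
force: [-0.1, 0.7, 0.7]
grip_width: 1.003
```

```bash
python3 go.py .432 -.281 .2305 1.732
```

```text
t 1.35 pos [ 0.1812 -0.5186  0.2305] rot [ 3.1415e+00 -1.7000e-03  1.7429e+00] w 1.003
shift mm [191.2 287.8   0.4] turn 0.011
```

step_arm([
  [-1,19,29,0,0.01],
  [-1,19,29,0,0],
  [-1,19,29,0,0],
  [-1,19,29,0,0],
  [-1,19,29,0,0],
])

```text
t: 1.77
position: [0.3074, -0.4032, 0.2295]
tcp_rot: [-3.139, 0.001, 1.723]
force: [0.0, -0.3, -0.1]
grip_width: 1.0
```

step_arm([
  [-1,19,29,0,0],
  [-1,19,29,0,0],
  [-1,19,29,0,0],
  [-1,19,28,0,0],
  [-1,19,27,0,0],
])

```text
t: 2.18
position: [0.4387, -0.2812, 0.2298]
tcp_rot: [-3.14, 0.002, 1.722]
force: [-0.2, -0.4, 0.5]
grip_width: 1.004
```

```bash
cat > wl.py <<'E'
import sys
from station import *
from h import *
s=read_state();f=grab_frame("wrist");cv2.imwrite(f"pics/{sys.argv[1]}.png",f["img"][:,:,::-1])
print(np.round(s["position"],4),np.round(s["tcp_rot"],4))
hsv=cv2.cvtColor(f["img"],cv2.COLOR_RGB2HSV)
w=cv2.morphologyEx((hsv[...,1]<60).astype(np.uint8),cv2.MORPH_OPEN,np.ones((3,3)))
for z in map(float,sys.argv[2:]):
    print(z,"proj of tcp axis",proj(f,[*s["position"][:2],z],s).round(1))
E
python3 wl.py w1 .092; python3 go.py .432 -.281 .2305 1.732
```

```text
[ 0.4387 -0.2812  0.2298] [-3.1404e+00  2.3000e-03  1.7217e+00]
0.092 proj of tcp axis [317.  182.4]
t 2.23 pos [ 0.4424 -0.2767  0.2299] rot [ 3.1390e+00 -6.0000e-04  1.7246e+00] w 1.0
shift mm [ -2.7 -10.9  -0.7] turn -0.007
```

View pics/w1.png

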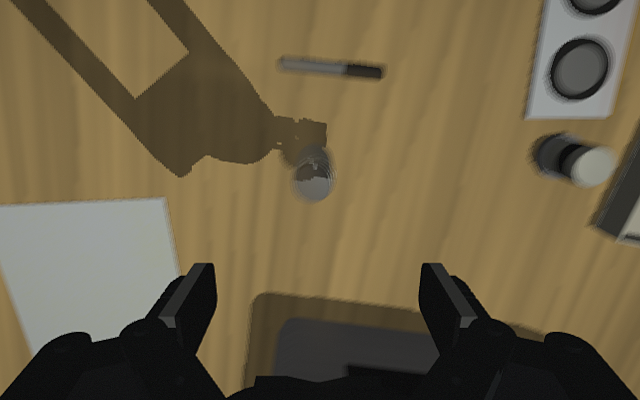

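Run:
```python
from station import *
from h import *
s=read_state();f=grab_frame("wrist")
print(s["position"],s["qd"])
c=cv2.resize(f["img"][120:240,240:400],None,fx=5,fy=5,interpolation=cv2.INTER_CUBIC);cv2.imwrite("pics/w2.png",c[:,:,::-1])
print(proj(f,[.432,-.281,.092],s),proj(f,[.432,-.281,.0],s))
```

```text
[ 0.44240443 -0.2766941   0.22986453] [-0.07567426 -0.01772647  0.02550301 -0.03112359  0.00912754 -0.15234691]
[303.1614663  185.88817117] [306.22822549 161.52775417]
```

View pics/w2.png

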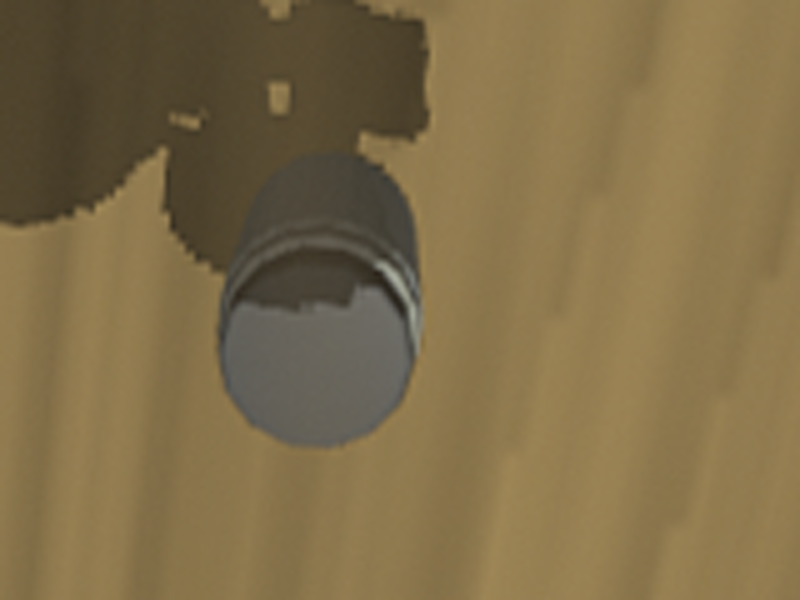

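The wrist view puts the cap at (303.6,189.8), about 3 mm toward -y of my estimate. That gives s ≈ (0.432, -0.284).

```bash
python3 go.py .432 -.284 .037 1.732
```

```text
t 2.28 pos [ 0.4404 -0.2789  0.2297] rot [3.1413e+00 8.0000e-04 1.7271e+00] w 1.001
shift mm [ -3.6  -9.1 192.7] turn -0.005
```

step_arm([
  [-1,-3,-9,20,0],
  [-1,0,0,25,0],
  [-1,0,0,20,0],
  [-1,0,0,10,0],
  [-1,0,0,0,0],
])

```text
t: 2.7
position: [0.4332, -0.284, 0.1539]
tcp_rot: [3.139, 0.006, 1.734]
force: [-0.2, 0.6, 0.0]
grip_width: 1.0
```

```bash
python3 go.py .432 -.284 .037 1.732
python3 - <<'E'
from station import *
from h import *
s=read_state();f=grab_frame("wrist");s=read_state();f=grab_frame("wrist");
cv2.imwrite("pics/w3.png",f["img"][:,:,::-1])
print(proj(f,[.432,-.284,.092],s))
E
```

```text
t 2.7 pos [ 0.4332 -0.284   0.1539] rot [3.1393 0.0063 1.7338] w 1.0
shift mm [  0.9  -1.5 116.9] turn 0.002
[314.11020675 214.69500834]
```

View pics/w3.png

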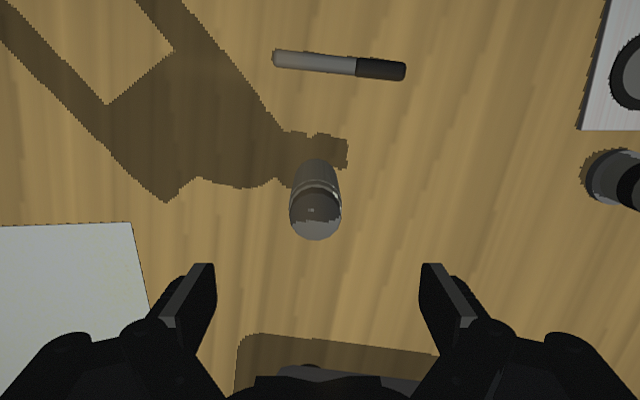

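The cap is at (315,214) against a predicted (314,215), so it matches. Descending.

step_arm([
  [-1,0,-1,30,0],
  [-1,0,0,30,0],
  [-1,0,0,30,0],
  [-1,0,0,20,0],
  [-1,0,0,3,0],
])

```text
t: 3.22
position: [0.4393, -0.2942, 0.0486]
tcp_rot: [3.126, 0.026, 1.732]
force: [-0.2, 0.3, 0.1]
grip_width: 0.998
```

```bash
python3 go.py .432 -.284 .037 1.732
```

```text
t 3.22 pos [ 0.4393 -0.2942  0.0486] rot [3.126  0.026  1.7318] w 0.998
shift mm [11.6 -5.8 11.3] turn -0.0
```

step_arm([
  [-1,0,0,0,0],
  [-1,0,0,0,0],
])

```text
t: 3.38
position: [0.4396, -0.2953, 0.0497]
tcp_rot: [3.126, 0.026, 1.731]
force: [-0.3, -0.6, 0.8]
grip_width: 0.998
```

```bash
python3 go.py .432 -.284 .037 1.732
```

```text
t 3.38 pos [ 0.4396 -0.2953  0.0497] rot [3.1259 0.0263 1.7313] w 0.998
shift mm [12.7 -5.9 12.3] turn -0.001
```

step_arm([
  [-1,6,-3,0,0],
  [-1,6,-3,0,0],
  [-1,0,0,0,0],
])

```text
t: 3.63
position: [0.4332, -0.286, 0.0536]
tcp_rot: [3.122, 0.032, 1.731]
force: [-1.0, 0.6, -1.1]
grip_width: 1.002
```

```bash
python3 go.py .432 -.284 .037 1.732
```

```text
t 3.63 pos [ 0.4332 -0.286   0.0536] rot [3.1217 0.0323 1.7308] w 1.002
shift mm [ 2.7 -1.2 16.5] turn -0.001
```

step_arm([
  [-1,1,-1,6,0],
  [-1,1,0,6,0],
  [-1,0,0,4,0],
])

```text
t: 3.88
position: [0.4337, -0.2854, 0.0399]
tcp_rot: [3.118, 0.038, 1.731]
force: [-0.3, -0.0, 0.4]
grip_width: 1.0
```

```bash
python3 go.py .432 -.284 .037 1.732; python3 -c "
from station import *;s=read_state();print(s['q'],s['qd'],s['joint_torque'])"
```

```text
t 3.88 pos [ 0.4337 -0.2854  0.0399] rot [3.1176 0.0381 1.7314] w 1.0
shift mm [ 1.8 -1.5  2.8] turn -0.001
[-0.79551228  0.39459036  1.87916306 -0.00322633  0.82284291 -0.95442473] [ 0.00027613  0.07268212  0.03956354 -0.00143932 -0.11829847 -0.00145212] [ 2.62998452e-02 -4.50200129e+01 -2.11931938e+01 -9.60880861e-03
 -1.46223432e-01  1.13039717e-02]
```

step_arm([
  [-1,0,0,-30,0],
  [-1,0,0,-30,0],
  [-1,0,0,-30,0],
  [-1,0,0,-5,0],
  [-1,0,0,0,0],
])

```text
t: 4.3
position: [0.429, -0.2802, 0.133]
tcp_rot: [3.124, 0.03, 1.732]
force: [-0.2, -0.5, -1.0]
grip_width: 0.998
```

```bash
cat > tl.py <<'E'
from station import *;import numpy as np
s=read_state();q=s['q'];print("tilt",round(q[1]+q[2]+q[4]-np.pi,4),"q4",round(q[3],4),np.round(s["position"],4),np.round(s["qd"],3))
E
python3 tl.py
```

```text
tilt -0.0347 q4 -0.0027 [ 0.429  -0.2802  0.133 ] [ 0.003 -0.022 -0.027  0.001  0.003  0.001]
```

Next I'll test how slow steps affect the tilt.

step_arm([
  [-1,0,0,10,0],
  [-1,0,0,10,0],
  [-1,0,0,10,0],
  [-1,0,0,10,0],
  [-1,0,0,10,0],
])

```text
t: 4.72
position: [0.4297, -0.2812, 0.0759]
tcp_rot: [3.124, 0.029, 1.732]
force: [0.4, 1.0, -0.5]
grip_width: 1.001
```

```bash
python3 tl.py
```

```text
tilt -0.0344 q4 -0.003 [ 0.4297 -0.2812  0.0759] [-0.002  0.217  0.15  -0.001 -0.332 -0.   ]
```

step_arm([
  [-1,0,0,-12,0],
  [-1,0,0,-12,0],
  [-1,0,0,-12,0],
  [-1,0,0,-12,0],
  [-1,0,0,-12,0],
])

```text
t: 5.13
position: [0.4221, -0.2737, 0.1262]
tcp_rot: [3.139, 0.008, 1.731]
force: [0.7, -0.3, -0.4]
grip_width: 1.001
```

```bash
python3 tl.py
```

```text
tilt -0.0076 q4 -0.0028 [ 0.4221 -0.2737  0.1262] [-0.001 -0.176 -0.167 -0.002  0.368 -0.001]
```

step_arm([
  [-1,0,0,-40,0],
  [-1,0,0,-40,0],
  [-1,0,0,0,0],
])

```text
t: 5.38
position: [0.4207, -0.272, 0.2086]
tcp_rot: [-3.141, 0.003, 1.731]
force: [1.2, -1.5, 1.2]
grip_width: 1.001
```

```bash
python3 tl.py
```

```text
tilt -0.0019 q4 -0.0025 [ 0.4207 -0.272   0.2086] [-0.001  0.05   0.087  0.002 -0.072 -0.   ]
```

```bash
python3 go.py .432 -.284 .037 1.732
```

```text
t 5.38 pos [ 0.4207 -0.272   0.2086] rot [-3.1407e+00  3.0000e-03  1.7313e+00] w 1.001
shift mm [-13.2   9.4 171.6] turn -0.001
```

step_arm([
  [-1,-4,3,5,0],
  [-1,-4,3,10,0],
  [-1,-4,3,15,0],
  [-1,-1,0,18,0],
  [-1,0,0,18,0],
])

```text
t: 5.8
position: [0.4346, -0.2865, 0.1409]
tcp_rot: [3.137, 0.01, 1.731]
force: [-0.4, 0.7, -0.7]
grip_width: 0.999
```

```bash
python3 tl.py;python3 go.py .432 -.284 .037 1.732
```

```text
tilt -0.0104 q4 -0.0026 [ 0.4346 -0.2865  0.1409] [-0.002  0.276  0.297  0.    -0.559  0.004]
t 5.8 pos [ 0.4346 -0.2865  0.1409] rot [3.1375 0.0098 1.7313] w 0.999
shift mm [  3.9  -2.6 103.8] turn -0.001
```

step_arm([
  [-1,1,-1,15,0],
  [-1,1,-1,15,0],
  [-1,1,0,14,0],
  [-1,0,0,12,0],
  [-1,0,0,10,0],
])

```text
t: 6.22
position: [0.4267, -0.2791, 0.0569]
tcp_rot: [-3.133, -0.008, 1.731]
force: [-0.4, 0.4, -0.5]
grip_width: 0.995
```

```bash
python3 tl.py;python3 go.py .432 -.284 .037 1.732
```

```text
tilt 0.0109 q4 -0.0029 [ 0.4267 -0.2791  0.0569] [ 0.002  0.225  0.154  0.    -0.326  0.001]
t 6.22 pos [ 0.4267 -0.2791  0.0569] rot [-3.1335 -0.0076  1.7305] w 0.995
shift mm [-5.9  4.6 19.8] turn -0.001
```

step_arm([
  [-1,-2,1,6,0],
  [-1,-2,2,4,0],
  [-1,-1,1,2,0],
  [-1,0,0,1,0],
])

```text
t: 6.55
position: [0.4277, -0.2798, 0.0342]
tcp_rot: [-3.125, -0.02, 1.73]
force: [0.4, 0.4, -0.3]
grip_width: 1.001
```

```bash
python3 tl.py;python3 go.py .432 -.284 .037 1.732
```

```text
tilt 0.0264 q4 -0.0029 [ 0.4277 -0.2798  0.0342] [-0.002  0.039  0.011 -0.001 -0.034 -0.   ]
t 6.55 pos [ 0.4277 -0.2798  0.0342] rot [-3.1245 -0.0202  1.7299] w 1.001
shift mm [-4.8  3.6 -3. ] turn -0.002
```

step_arm([
  [-1,-5,4,-3,0],
  [-1,0,0,0,0],
  [-1,0,0,0,0],
])

```text
t: 6.8
position: [0.4335, -0.2851, 0.0374]
tcp_rot: [-3.125, -0.02, 1.73]
force: [0.3, 0.9, -0.2]
grip_width: 0.998
```

```bash
python3 tl.py;python3 go.py .432 -.284 .037 1.732
```

```text
tilt 0.0257 q4 -0.0028 [ 0.4335 -0.2851  0.0374] [ 0.    -0.007 -0.034 -0.    -0.002 -0.001]
t 6.8 pos [ 0.4335 -0.2851  0.0374] rot [-3.1249 -0.0196  1.7299] w 0.998
shift mm [ 1.3 -1.3  0.4] turn -0.002
```

step_arm([
  [-1,0,0,-8,0],
  [-1,0,0,-8,0],
  [-1,0,0,16,0],
  [-1,0,0,0,0],
  [-1,0,0,0,0],
])

```text
t: 7.22
position: [0.436, -0.2874, 0.0436]
tcp_rot: [-3.13, -0.013, 1.73]
force: [0.3, -0.1, 0.3]
grip_width: 0.999
```

```bash
python3 tl.py;python3 go.py .432 -.284 .037 1.732
```

```text
tilt 0.0169 q4 -0.0028 [ 0.436  -0.2874  0.0436] [-0.001  0.     0.019 -0.001  0.005 -0.   ]
t 7.22 pos [ 0.436  -0.2874  0.0436] rot [-3.13   -0.0125  1.7303] w 0.999
shift mm [ 4.  -3.3  6.7] turn -0.002
```

Tilt is now under 1°, so I'll go in and grip.

step_arm([
  [-1,4,-3,6,0],
  [-1,0,0,0,0],
  [-0.3,0,0,0,0],
  [0.3,0,0,0,0],
  [1,0,0,0,0],
])

```text
t: 7.63
position: [0.4324, -0.2838, 0.0399]
tcp_rot: [-3.131, -0.01, 1.731]
force: [-0.0, -0.6, -0.2]
grip_width: 0.608
```

step_arm([
  [1,0,0,0,0],
  [1,0,0,0,0],
  [1,0,0,0,0],
  [1,0,0,0,0],
])

```text
t: 7.97
position: [0.4324, -0.2839, 0.0402]
tcp_rot: [-3.131, -0.01, 1.731]
force: [-0.4, -0.2, -0.1]
grip_width: 0.414
```

```bash
python3 tl.py;python3 go.py .672 -.158 .18 1.732
```

```text
tilt 0.0144 q4 -0.0029 [ 0.4324 -0.2839  0.0402] [-0.001 -0.001 -0.001 -0.001 -0.     0.001]
t 7.97 pos [ 0.4324 -0.2839  0.0402] rot [-3.1314 -0.0104  1.7305] w 0.414
shift mm [  87.7  255.1 -141.5] turn -0.001
```

step_arm([
  [1,0,0,-10,0],
  [1,0,0,-20,0],
  [1,0,0,-25,0],
  [1,0,0,-25,0],
  [1,0,0,-25,0],
])

```text
t: 8.38
position: [0.4301, -0.2813, 0.1444]
tcp_rot: [-3.122, -0.023, 1.73]
force: [0.4, -0.7, 0.1]
grip_width: 0.413
```

```bash
python3 tl.py;python3 go.py .672 -.158 .16 1.732
```

```text
tilt 0.0302 q4 -0.0024 [ 0.4301 -0.2813  0.1444] [ 0.002 -0.339 -0.403  0.001  0.749 -0.001]
t 8.38 pos [ 0.4301 -0.2813  0.1444] rot [-3.1224 -0.0233  1.7301] w 0.413
shift mm [ 83.7 258.1 -18.6] turn -0.002
```

step_arm([
  [1,5,15,-5,0],
  [1,9,28,0,0],
  [1,9,28,0,0],
  [1,9,28,0,0],
  [1,9,28,0,0],
])

```text
t: 8.8
position: [0.5522, -0.2251, 0.1608]
tcp_rot: [-3.13, -0.01, 1.722]
force: [-0.3, -0.4, -1.7]
grip_width: 0.41
```

```bash
python3 tl.py;python3 go.py .672 -.158 .16 1.732
```

```text
tilt 0.015 q4 0.0001 [ 0.5522 -0.2251  0.1608] [ 0.545  0.385 -0.622  0.003  0.221  0.548]
t 8.8 pos [ 0.5522 -0.2251  0.1608] rot [-3.1304 -0.01    1.722 ] w 0.41
shift mm [ 48.2 128.5  -0.2] turn -0.01
```

step_arm([
  [1,9,27,0,0],
  [1,9,26,0,0],
  [1,8,22,0,-0.01],
  [1,6,16,0,0],
  [1,4,10,0,0],
])

```text
t: 9.22
position: [0.6539, -0.1683, 0.1634]
tcp_rot: [-3.134, -0.009, 1.735]
force: [-0.5, 0.3, -1.2]
grip_width: 0.409
```

step_arm([
  [1,0,0,0,0],
  [1,0,0,0,0],
])

```text
t: 9.38
position: [0.6556, -0.1661, 0.1636]
tcp_rot: [-3.134, -0.01, 1.739]
force: [1.0, -0.6, -1.1]
grip_width: 0.411
```

```bash
python3 tl.py;python3 go.py .672 -.158 .0482 1.732;python3 wl.py w4 .008 .06
```

```text
tilt 0.0119 q4 0.0041 [ 0.6556 -0.1661  0.1636] [ 0.015  0.006 -0.016  0.006  0.009  0.002]
t 9.38 pos [ 0.6556 -0.1661  0.1636] rot [-3.1339 -0.0099  1.7387] w 0.411
shift mm [  4.1  18.4 115.3] turn 0.007
[ 0.6556 -0.1661  0.1636] [-3.1339 -0.0099  1.7387]
0.008 proj of tcp axis [318.2 178.8]
0.06 proj of tcp axis [317.8 196.9]
```

View pics/w4.png

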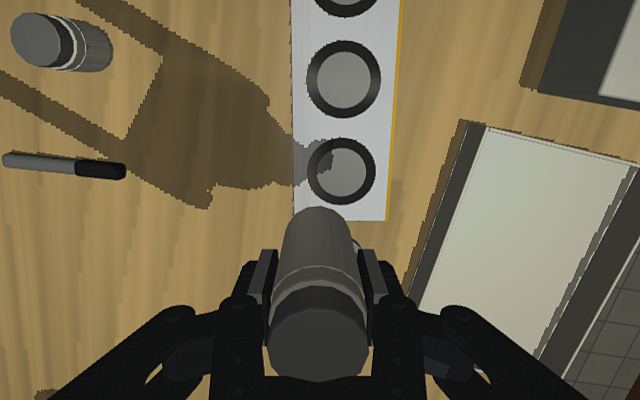

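In the wrist view s is held upright, pad D is at (341,171) and pad C at (344,79). I'll measure the pads by ray and compare.

```bash
cat > pads.py <<'E'
from station import *
from h import *
s=read_state();f=grab_frame("wrist");hsv=cv2.cvtColor(f["img"],cv2.COLOR_RGB2HSV)
m=(hsv[...,2]<65).astype(np.uint8)
for c in cv2.findContours(m,cv2.RETR_LIST,cv2.CHAIN_APPROX_NONE)[0]:
    if len(c)<60 or c[...,1].min()<2: continue
    q=np.array([plane(f,x[0],.008,s)[:2] for x in c.astype(float)])*1000
    h=cv2.convexHull(q.astype(np.float32));(a,b),(w,h2),_=cv2.fitEllipse(h) if len(h)>5 else ((0,0),(0,0),0)
    if 36<w<66 and 36<h2<66: print(round(a,1),round(b,1),"axes",round(w,1),round(h2,1))
E
python3 pads.py
```

```text
674.1 -157.3 axes 44.0 44.8
673.7 -156.8 axes 58.7 59.1
662.1 -74.6 axes 42.9 55.0
424.7 -92.3 axes 38.6 45.4
```

step_arm([
  [1,2,9,4,0.006],
  [1,2,8,8,0],
  [1,0,1,10,0],
  [1,0,0,12,0],
  [1,0,0,12,0],
])

```text
t: 9.9
position: [0.6732, -0.1621, 0.118]
tcp_rot: [-3.139, -0.006, 1.727]
force: [-0.4, -0.1, 0.6]
grip_width: 0.412
```

```bash
python3 tl.py;python3 go.py .673 -.1575 .0482 1.732
```

```text
tilt 0.0058 q4 0.004 [ 0.6732 -0.1621  0.118 ] [-0.002  0.132  0.177 -0.002 -0.306  0.001]
t 9.9 pos [ 0.6732 -0.1621  0.118 ] rot [-3.1386 -0.0063  1.7267] w 0.412
shift mm [ 4.1  0.8 69.9] turn -0.005
```

step_arm([
  [1,1,0,12,0],
  [1,1,0,11,0],
  [1,1,0,9,0],
  [1,0,0,7,0],
  [1,0,0,5,0],
])

```text
t: 10.32
position: [0.6696, -0.1587, 0.0648]
tcp_rot: [-3.132, -0.01, 1.725]
force: [-0.2, -0.8, -1.1]
grip_width: 0.414
```

```bash
python3 tl.py;python3 go.py .673 -.1575 .0482 1.732
```

```text
tilt 0.0136 q4 0.0037 [ 0.6696 -0.1587  0.0648] [ 0.002  0.072  0.066  0.001 -0.125  0.001]
t 10.32 pos [ 0.6696 -0.1587  0.0648] rot [-3.1318 -0.01    1.7252] w 0.414
shift mm [ 0.5  3.7 16.6] turn -0.007
```

step_arm([
  [1,0,3,4,-0.005],
  [1,0,1,3,0],
  [1,0,0,3,0],
  [1,0,0,0,0],
])

```text
t: 10.65
position: [0.6736, -0.1579, 0.0525]
tcp_rot: [-3.131, -0.011, 1.731]
force: [0.1, 0.8, -1.2]
grip_width: 0.413
```

```bash
python3 tl.py;python3 go.py .673 -.1575 .0482 1.732; python3 wl.py w5 .008
```

```text
tilt 0.0149 q4 0.0038 [ 0.6736 -0.1579  0.0525] [ 0.003 -0.004 -0.012  0.     0.007  0.   ]
t 10.65 pos [ 0.6736 -0.1579  0.0525] rot [-3.1307 -0.0108  1.7305] w 0.413
shift mm [ 0.5 -0.4  4.3] turn -0.001
[ 0.6736 -0.1579  0.0525] [-3.1307 -0.0108  1.7305]
0.008 proj of tcp axis [317.4 228.4]
```

View pics/w5.png

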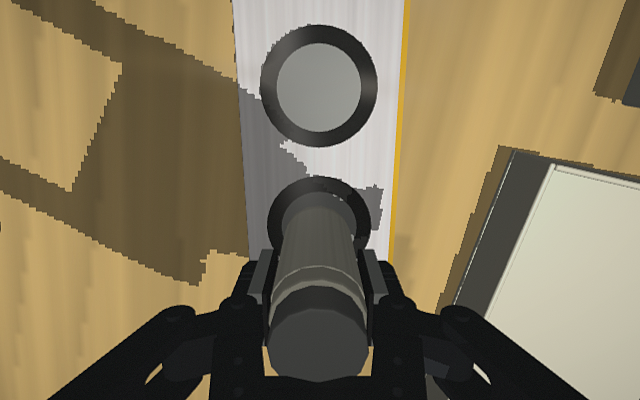

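Pad D surrounds the bottle base at about (319,225), so it is centred. I'll lower the last 4 mm in small steps.

step_arm([
  [1,0,0,2,0],
  [1,0,0,1.5,0],
  [1,0,0,0.5,0],
  [1,0,0,0,0],
])

```text
t: 11.03
position: [0.6749, -0.1585, 0.0505]
tcp_rot: [-3.134, -0.009, 1.731]
force: [-0.6, -0.1, -0.3]
grip_width: 0.413
```

step_arm([
  [1,0,-1,2,0],
  [1,0,0,0.5,0],
])

```text
t: 11.2
position: [0.674, -0.1587, 0.0484]
tcp_rot: [-3.135, -0.008, 1.731]
force: [-0.1, -0.3, -1.0]
grip_width: 0.415
```

step_arm([
  [1,0,0,1,0],
  [1,0,0,0.5,0],
])

```text
t: 11.37
position: [0.6743, -0.1589, 0.0481]
tcp_rot: [-3.136, -0.007, 1.731]
force: [-1.3, 0.8, 2.9]
grip_width: 0.414
```

Contact at +3 N. Releasing with a gentle partial opening.

step_arm([
  [0.1,0,0,0,0],
  [0,0,0,0,0],
  [-0.1,0,0,0,0],
  [-0.3,0,0,0,0],
  [-0.4,0,0,0,0],
])

```text
t: 11.78
position: [0.6747, -0.1591, 0.0483]
tcp_rot: [-3.137, -0.007, 1.731]
force: [-0.1, 0.1, 0.1]
grip_width: 0.696
```

step_arm([
  [-0.4,0,0,0,0],
  [-0.4,0,0,-5,0],
  [-0.4,0,0,-15,0],
  [-0.4,0,0,-20,0],
  [-0.4,0,0,-25,0],
])

```text
t: 12.2
position: [0.6708, -0.1579, 0.1082]
tcp_rot: [-3.125, -0.014, 1.73]
force: [1.2, 0.4, -0.1]
grip_width: 0.7
```

```bash
python3 tl.py;python3 go.py .4305 .2765 .20 1.732;python3 wl.py w6 .1
```

```text
tilt 0.0217 q4 0.0034 [ 0.6708 -0.1579  0.1082] [-0.003 -0.266 -0.332 -0.002  0.615  0.   ]
t 12.2 pos [ 0.6708 -0.1579  0.1082] rot [-3.1249 -0.0142  1.7303] w 0.7
shift mm [ 468.3 -169.7  -82.3] turn -0.002
[ 0.6708 -0.1579  0.1082] [-3.1249 -0.0142  1.7303]
0.1 proj of tcp axis [316.6 258.2]
```

View pics/w6.png

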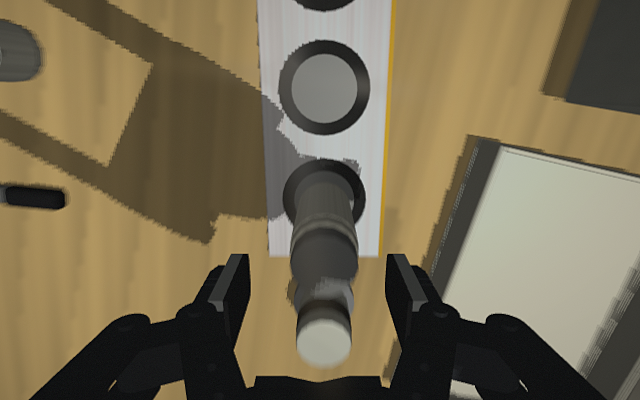

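Bottle s stands upright on pad D. Next is r.

step_arm([
  [-1,0,0,-30,0],
  [-1,5,0,-30,0],
  [-1,20,-5,-20,0],
  [-1,32,-11,-5,0],
  [-1,36,-13,0,0],
])

```text
t: 12.67
position: [0.6349, -0.0785, 0.2079]
tcp_rot: [-3.141, -0.003, 1.722]
force: [0.2, 0.2, -0.4]
grip_width: 0.999
```

step_arm([
  [-1,37,-14,0,0],
  [-1,37,-14,0,0],
  [-1,37,-14,0,0],
  [-1,37,-14,0,0],
  [-1,37,-14,0,0],
])

```text
t: 13.08
position: [0.5354, 0.0987, 0.2119]
tcp_rot: [3.132, 0.0, 1.717]
force: [1.0, 1.0, -0.4]
grip_width: 1.0
```

```bash
python3 tl.py;python3 go.py .4305 .2765 .20 1.732
```

```text
tilt -0.0096 q4 0.0014 [0.5354 0.0987 0.2119] [ 0.782 -0.322  0.422  0.001 -0.125  0.78 ]
t 13.08 pos [0.5354 0.0987 0.2119] rot [3.1318e+00 3.0000e-04 1.7174e+00] w 1.0
shift mm [191.2 -77.9  11.1] turn -0.015
```

step_arm([
  [-1,36,-14,0,-0.01],
  [-1,36,-14,0,0],
  [-1,34,-14,0,0],
  [-1,25,-11,0,0],
  [-1,18,-6,0,0],
])

```text
t: 13.5
position: [0.4469, 0.2461, 0.2141]
tcp_rot: [3.126, -0.002, 1.73]
force: [0.3, -0.3, -0.2]
grip_width: 1.002
```

step_arm([
  [-1,10,-3,0,0],
  [-1,0,0,0,0],
  [-1,0,0,0,0],
])

```text
t: 13.75
position: [0.4391, 0.2602, 0.2156]
tcp_rot: [3.124, -0.003, 1.738]
force: [0.5, 0.0, 0.8]
grip_width: 0.998
```

```bash
python3 tl.py;python3 go.py .4305 .2765 .20 1.732;python3 - <<'E'
from station import *
from h import *
s=read_state();f=grab_frame("wrist");cv2.imwrite("pics/w7.png",f["img"][:,:,::-1])
print(proj(f,[.4305,.2765,.076],s),proj(f,[.4305,.2765,.0],s))
E
```

```text
tilt -0.0182 q4 0.0007 [0.4391 0.2602 0.2156] [ 0.021 -0.009 -0.003  0.004  0.001  0.003]
t 13.75 pos [0.4391 0.2602 0.2156] rot [ 3.1237 -0.0033  1.7376] w 0.998
shift mm [17.5 -6.1 15.5] turn 0.006
[306.61355933 161.98532036] [307.45485536 145.75833202]
```

View pics/w7.png

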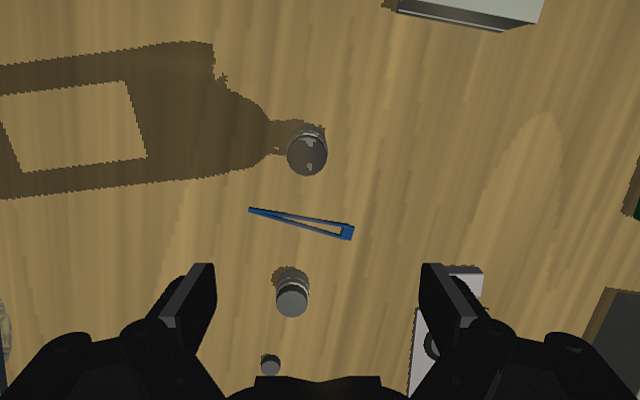

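Run:
```python
from station import *
from h import *
s=read_state();f=grab_frame("wrist")
print(plane(f,(307,156),.076,s),plane(f,(292,301),.044,s))
c=cv2.resize(f["img"][110:190,250:370],None,fx=6,fy=6,interpolation=cv2.INTER_CUBIC);cv2.imwrite("pics/w8.png",c[:,:,::-1])
```

```text
[0.430203   0.28123144 0.076     ] [0.43931915 0.12211551 0.044     ]
```

View pics/w8.png

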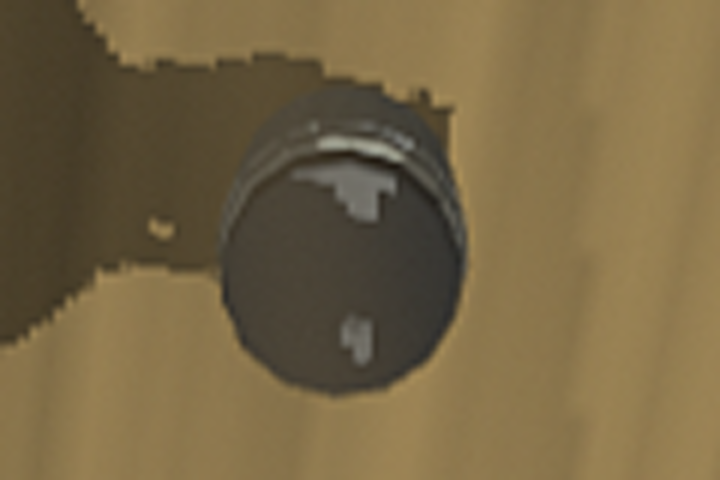

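step_arm([
  [-1,8,-2,4,0],
  [-1,8,-2,10,0],
  [-1,4,-2,14,0],
  [-1,0,0,15,0],
  [-1,0,0,12,0],
])

```text
t: 14.27
position: [0.4351, 0.2783, 0.1591]
tcp_rot: [3.117, -0.004, 1.728]
force: [-0.5, -0.2, 0.0]
grip_width: 0.998
```

```bash
python3 tl.py;python3 go.py .4305 .280 .025 1.732;python3 - <<'E'
from station import *
from h import *
s=read_state();f=grab_frame("wrist");cv2.imwrite("pics/w9.png",f["img"][:,:,::-1])
print(proj(f,[.4305,.2765,.076],s),proj(f,[.4305,.281,.076],s))
E
```

```text
tilt -0.0248 q4 -0.0006 [0.4351 0.2783 0.1591] [ 0.005  0.163  0.199  0.005 -0.363  0.015]
t 14.27 pos [0.4351 0.2783 0.1591] rot [ 3.1172 -0.0043  1.7282] w 0.998
shift mm [  1.9  -7.6 133.9] turn -0.004
[306.54759968 207.02113394] [307.52978358 200.80451995]
```

View pics/w9.png

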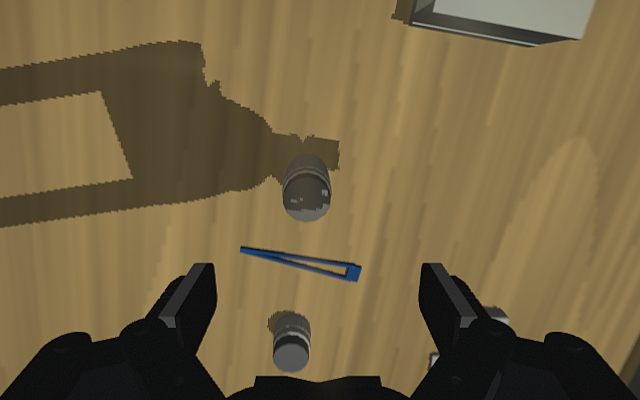

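step_arm([
  [-1,1,-2,12,0],
  [-1,1,-2,12,0],
  [-1,1,-2,13,0],
  [-1,0,-1,13,0],
  [-1,0,0,13,0],
])

```text
t: 14.73
position: [0.4283, 0.2798, 0.0898]
tcp_rot: [3.122, -0.004, 1.724]
force: [0.3, 0.5, 0.4]
grip_width: 1.0
```

```bash
python3 tl.py;python3 go.py .4305 .281 .025 1.732
```

```text
tilt -0.0202 q4 -0.0007 [0.4283 0.2798 0.0898] [ 0.001  0.229  0.169 -0.    -0.395  0.009]
t 14.73 pos [0.4283 0.2798 0.0898] rot [ 3.1217 -0.0036  1.7235] w 1.0
shift mm [ 0.6  1.1 64.9] turn -0.008
```

step_arm([
  [-1,0,0,12,-0.004],
  [-1,0,0,10,0],
  [-1,0,0,8,0],
  [-1,0,0,6,0],
  [-1,0,0,4,0],
])

```text
t: 15.15
position: [0.4277, 0.2789, 0.0441]
tcp_rot: [3.127, -0.002, 1.724]
force: [0.5, -0.1, -1.4]
grip_width: 0.999
```

```bash
python3 tl.py;python3 go.py .4305 .281 .025 1.732
```

```text
tilt -0.0145 q4 -0.0007 [0.4277 0.2789 0.0441] [-0.002  0.086  0.042 -0.001 -0.12   0.002]
t 15.15 pos [0.4277 0.2789 0.0441] rot [ 3.1273e+00 -2.5000e-03  1.7240e+00] w 0.999
shift mm [ 1.6  2.8 19.1] turn -0.008
```

step_arm([
  [-1,1,1,6,-0.006],
  [-1,0,1,6,0],
  [-1,0,1,5,0],
  [-1,0,0,0,0],
  [-0.2,0,0,0,0],
])

```text
t: 15.57
position: [0.4317, 0.2808, 0.0252]
tcp_rot: [3.127, -0.003, 1.73]
force: [0.0, 0.1, 0.2]
grip_width: 0.881
```

```bash
python3 tl.py;python3 go.py .4305 .281 .025 1.732
```

```text
tilt -0.015 q4 -0.0007 [0.4317 0.2808 0.0252] [-0.001  0.01  -0.001 -0.001 -0.008 -0.001]
t 15.57 pos [0.4317 0.2808 0.0252] rot [ 3.1268e+00 -2.5000e-03  1.7300e+00] w 0.881
shift mm [ 0.4 -1.1  0.2] turn -0.002
```

step_arm([
  [0,0,-1,0,0],
  [0.3,0,0,0,0],
  [1,0,0,0,0],
  [1,0,0,0,0],
  [1,0,0,0,0],
])

```text
t: 15.98
position: [0.4311, 0.2809, 0.0264]
tcp_rot: [3.125, -0.003, 1.73]
force: [0.2, -0.0, -1.4]
grip_width: 0.411
```

step_arm([
  [1,0,0,0,0],
  [1,0,0,0,0],
  [1,0,0,-10,0],
  [1,0,0,-20,0],
  [1,0,0,-25,0],
])

```text
t: 16.4
position: [0.4263, 0.279, 0.0791]
tcp_rot: [3.136, -0.001, 1.73]
force: [0.7, 0.9, -1.0]
grip_width: 0.411
```

step_arm([
  [1,0,0,-25,0],
  [1,0,0,-25,0],
  [1,0,0,-25,0],
  [1,-10,4,-15,0],
])

```text
t: 16.73
position: [0.4298, 0.2702, 0.1767]
tcp_rot: [3.136, -0.001, 1.731]
force: [0.5, -0.6, -1.0]
grip_width: 0.411
```

```bash
python3 tl.py;python3 go.py .662 -.083 .17 1.732
```

```text
tilt -0.0058 q4 0.0004 [0.4298 0.2702 0.1767] [-0.279 -0.2   -0.237 -0.017  0.438 -0.285]
t 16.73 pos [0.4298 0.2702 0.1767] rot [ 3.1360e+00 -1.4000e-03  1.7311e+00] w 0.411
shift mm [-385.8  172.8    7.1] turn -0.001
```

step_arm([
  [1,-22,10,0,0],
  [1,-34,15,0,0],
  [1,-35,16,0,0],
  [1,-35,16,0,0],
  [1,-35,16,0,0],
])

```text
t: 17.15
position: [0.5302, 0.1247, 0.1884]
tcp_rot: [3.121, -0.005, 1.743]
force: [1.4, 0.4, -1.6]
grip_width: 0.413
```

step_arm([
  [1,-35,16,0,0],
  [1,-35,16,0,0],
  [1,-35,16,0,0],
  [1,-33,15,0,0],
  [1,-26,11,0,0],
])

```text
t: 17.57
position: [0.6351, -0.0341, 0.1939]
tcp_rot: [3.118, -0.004, 1.742]
force: [0.7, 1.9, -0.9]
grip_width: 0.414
```

```bash
python3 tl.py;python3 go.py .662 -.083 .15 1.732
```

```text
tilt -0.0206 q4 0.0132 [ 0.6351 -0.0341  0.1939] [-0.413  0.338 -0.549  0.018  0.22  -0.403]
t 17.57 pos [ 0.6351 -0.0341  0.1939] rot [ 3.1176 -0.0035  1.7423] w 0.414
shift mm [-53.   17.1  44.1] turn 0.01
```

step_arm([
  [1,-16,5,6,0.008],
  [1,-12,4,10,0],
  [1,-8,3,10,0],
  [1,-5,2,8,0],
  [1,0,0,0,0],
])

```text
t: 17.98
position: [0.6584, -0.0788, 0.1572]
tcp_rot: [3.118, -0.003, 1.728]
force: [-0.9, 0.6, -1.7]
grip_width: 0.415
```

step_arm([
  [1,0,0,0,0],
])

```text
t: 18.07
position: [0.6575, -0.0775, 0.1561]
tcp_rot: [3.12, -0.005, 1.729]
force: [-0.1, 0.7, -0.4]
grip_width: 0.411
```

```bash
python3 tl.py;python3 go.py .662 -.083 .15 1.732;python3 pads.py; python3 wl.py w10 .008
```

```text
tilt -0.0173 q4 0.0146 [ 0.6575 -0.0775  0.1561] [ 0.008  0.014  0.028  0.003 -0.007  0.   ]
t 18.07 pos [ 0.6575 -0.0775  0.1561] rot [ 3.12   -0.005   1.7287] w 0.411
shift mm [-6.1  3.5  6.1] turn -0.003
656.0 -82.2 axes 47.7 53.9
665.8 -78.6 axes 47.7 57.2
423.6 -107.6 axes 38.5 48.5
[ 0.6572 -0.0772  0.1559] [ 3.1206 -0.0052  1.7291]
0.008 proj of tcp axis [313.2 180.3]
```

View pics/w10.png

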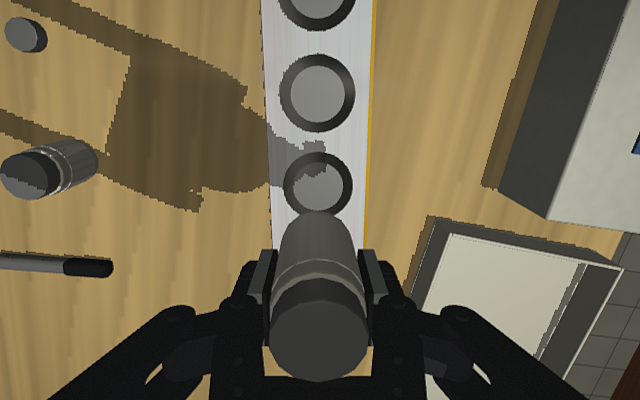

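```bash
python3 - <<'E'
from station import *
from h import *
s=read_state();f=grab_frame("wrist")
print(plane(f,(318,185),.008,s),plane(f,(318,92),.008,s))
E
python3 go.py .6615 -.0825 .036 1.732
```

```text
[ 0.66245214 -0.08095433  0.008     ] [ 0.65034083 -0.00533798  0.008     ]
t 18.22 pos [ 0.658  -0.0774  0.1572] rot [ 3.1184 -0.004   1.7294] w 0.41
shift mm [-6.100e+00 -1.000e-01  1.212e+02] turn -0.003
```

step_arm([
  [1,-1,0,5,0],
  [1,-1,0,10,0],
  [1,-1,0,12,0],
  [1,-1,0,13,0],
  [1,-1,0,13,0],
])

```text
t: 18.63
position: [0.6626, -0.0796, 0.1061]
tcp_rot: [3.109, 0.0, 1.734]
force: [0.3, -0.8, -0.6]
grip_width: 0.413
```

```bash
python3 tl.py;python3 go.py .662 -.082 .036 1.732
```

```text
tilt -0.0293 q4 0.0157 [ 0.6626 -0.0796  0.1061] [-0.009  0.167  0.162  0.002 -0.333 -0.019]
t 18.63 pos [ 0.6626 -0.0796  0.1061] rot [3.1089e+00 1.0000e-04 1.7337e+00] w 0.413
shift mm [-2.2 -3.3 70. ] turn 0.002
```

step_arm([
  [1,-1,-1,12,0],
  [1,0,-1,11,0],
  [1,0,0,9,0],
  [1,0,0,7,0],
  [1,0,0,5,0],
])

```text
t: 19.05
position: [0.6593, -0.0794, 0.0531]
tcp_rot: [3.115, -0.003, 1.734]
force: [0.5, -0.1, -1.1]
grip_width: 0.414
```

```bash
python3 tl.py;python3 go.py .662 -.082 .036 1.732
```

```text
tilt -0.0228 q4 0.0166 [ 0.6593 -0.0794  0.0531] [ 0.003  0.081  0.054  0.002 -0.129 -0.001]
t 19.05 pos [ 0.6593 -0.0794  0.0531] rot [ 3.1147e+00 -2.8000e-03  1.7345e+00] w 0.414
shift mm [-3.1  1.8 17.2] turn 0.002
```

step_arm([
  [1,-1,1,5,0],
  [1,-1,1,4,0],
  [1,-1,0,3,0],
  [1,0,0,2,0],
])

```text
t: 19.38
position: [0.6625, -0.0819, 0.037]
tcp_rot: [3.115, -0.003, 1.735]
force: [-0.8, 0.1, -1.3]
grip_width: 0.412
```

```bash
python3 tl.py;python3 go.py .662 -.082 .0344 1.732;python3 wl.py w11 .008
```

```text
tilt -0.0223 q4 0.0169 [ 0.6625 -0.0819  0.037 ] [ 0.002  0.032  0.01   0.002 -0.048  0.001]
t 19.38 pos [ 0.6625 -0.0819  0.037 ] rot [ 3.1151e+00 -3.0000e-03  1.7348e+00] w 0.412
shift mm [ 0.  -0.6  2.6] turn 0.003
[ 0.6625 -0.0819  0.037 ] [ 3.1151e+00 -3.0000e-03  1.7348e+00]
0.008 proj of tcp axis [315.  239.4]
```

View pics/w11.png

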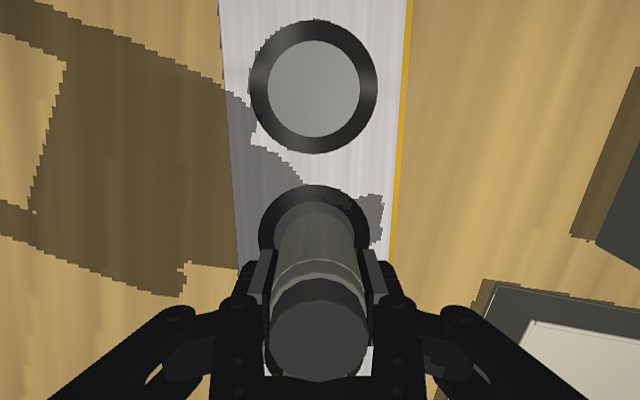

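Bottle r is centred over pad C, with the pad at about x = 314 and the bottle at about x = 317. Lowering.

step_arm([
  [1,0,-1,1.5,0],
  [1,0,0,1,0],
])

```text
t: 19.6
position: [0.6619, -0.0822, 0.0347]
tcp_rot: [3.114, -0.003, 1.735]
force: [0.6, 0.4, -0.8]
grip_width: 0.411
```

step_arm([
  [1,0,0,1,0],
  [1,0,0,0.5,0],
])

```text
t: 19.77
position: [0.6623, -0.0823, 0.0343]
tcp_rot: [3.113, -0.002, 1.735]
force: [-1.8, 0.3, 1.6]
grip_width: 0.408
```

step_arm([
  [0.15,0,0,0,0],
  [0.05,0,0,0,0],
  [-0.1,0,0,0,0],
  [-0.3,0,0,0,0],
  [-0.4,0,0,0,0],
])

```text
t: 20.18
position: [0.6633, -0.0825, 0.0355]
tcp_rot: [3.111, -0.001, 1.735]
force: [0.2, 0.2, -0.6]
grip_width: 0.7
```

step_arm([
  [-0.4,0,0,0,0],
  [-0.4,0,0,-5,0],
  [-0.4,0,0,-15,0],
  [-0.4,0,0,-20,0],
  [-0.4,0,0,-25,0],
])

```text
t: 20.6
position: [0.6571, -0.0817, 0.096]
tcp_rot: [3.122, -0.007, 1.735]
force: [-0.1, 0.0, 0.3]
grip_width: 0.698
```

```bash
python3 tl.py;python3 go.py .4575 -.0905 .20 1.732;python3 wl.py w12 .1
```

```text
tilt -0.0142 q4 0.0161 [ 0.6571 -0.0817  0.096 ] [-0.008 -0.322 -0.28  -0.003  0.614  0.004]
t 20.6 pos [ 0.6571 -0.0817  0.096 ] rot [ 3.1223 -0.0067  1.7346] w 0.698
shift mm [  24.6 -196.3 -107.6] turn 0.003
[ 0.6571 -0.0817  0.096 ] [ 3.1223 -0.0067  1.7346]
0.1 proj of tcp axis [316.5 271.1]
```

View pics/w12.png

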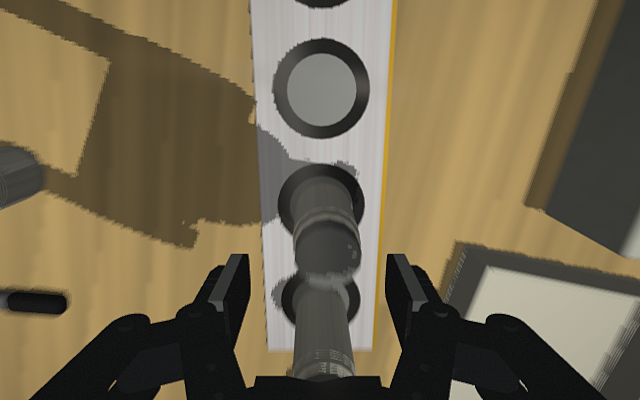

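Bottles r and s both stand upright. Next is q.

step_arm([
  [-1,0,0,-28,0],
  [-1,0,0,-28,0],
  [-1,2,-8,-20,0],
  [-1,4,-25,-10,0],
  [-1,4,-32,0,0],
])

```text
t: 21.07
position: [0.5968, -0.0849, 0.1947]
tcp_rot: [3.104, 0.002, 1.736]
force: [-0.4, -0.7, 0.4]
grip_width: 0.998
```

step_arm([
  [-1,4,-34,0,0],
  [-1,4,-32,0,0],
  [-1,3,-24,0,0],
  [-1,2,-16,0,0],
  [-1,0,-8,0,0],
])

```text
t: 21.48
position: [0.475, -0.0903, 0.1938]
tcp_rot: [3.099, 0.006, 1.737]
force: [0.1, 0.5, -0.2]
grip_width: 1.001
```

step_arm([
  [-1,0,0,0,0],
  [-1,0,0,0,0],
])

```text
t: 21.65
position: [0.4742, -0.0907, 0.195]
tcp_rot: [3.097, 0.007, 1.735]
force: [-0.5, 0.3, -0.0]
grip_width: 1.001
```

```bash
python3 tl.py;python3 go.py .4575 -.0905 .12 1.732;python3 - <<'E'
from station import *
from h import *
s=read_state();f=grab_frame("wrist");cv2.imwrite("pics/w13.png",f["img"][:,:,::-1])
print(proj(f,[.4575,-.0905,.06],s),proj(f,[.4575,-.0905,.0],s))
E
```

```text
tilt -0.0409 q4 0.0207 [ 0.4742 -0.0907  0.195 ] [-0.007 -0.012  0.001  0.001  0.001 -0.003]
t 21.65 pos [ 0.4742 -0.0907  0.195 ] rot [3.0969 0.0073 1.7354] w 1.001
shift mm [  3.4 -19.8  74.1] turn 0.003
[289.12819851 179.38351254] [291.05518642 162.44651653]
```

View pics/w13.png

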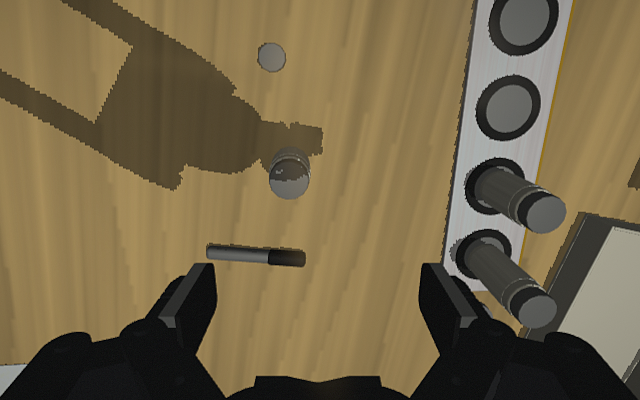

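The q cap is at (289,179), exactly as predicted. I'll descend gently, which also reduces the tilt.

step_arm([
  [-1,1,-6,4,0],
  [-1,1,-6,8,0],
  [-1,1,-4,11,0],
  [-1,1,-2,13,0],
  [-1,0,0,13,0],
])

```text
t: 22.12
position: [0.4623, -0.0909, 0.144]
tcp_rot: [3.091, 0.011, 1.738]
force: [-0.5, 0.3, 0.1]
grip_width: 0.998
```

```bash
python3 tl.py;python3 go.py .4575 -.0905 .014 1.732
```

```text
tilt -0.0475 q4 0.0233 [ 0.4623 -0.0909  0.144 ] [ 0.006  0.218  0.205  0.006 -0.427 -0.006]
t 22.12 pos [ 0.4623 -0.0909  0.144 ] rot [3.0911 0.011  1.7376] w 0.998
shift mm [  2.7 -11.2 129.6] turn 0.006
```

step_arm([
  [-1,0,0,-12,0],
  [-1,0,0,-12,0],
  [-1,0,0,-12,0],
  [-1,0,0,-12,0],
  [-1,0,0,-12,0],
])

```text
t: 22.53
position: [0.4544, -0.0883, 0.1937]
tcp_rot: [3.108, -0.001, 1.739]
force: [-0.1, -0.1, 0.5]
grip_width: 1.004
```

```bash
python3 tl.py
```

```text
tilt -0.0261 q4 0.0219 [ 0.4544 -0.0883  0.1937] [-0.005 -0.134 -0.205 -0.002  0.36  -0.001]
```

step_arm([
  [-1,0,0,-2,0],
  [-1,0,0,0,0],
  [-1,0,0,0,0],
])

```text
t: 22.78
position: [0.4555, -0.0886, 0.1954]
tcp_rot: [3.107, -0.001, 1.74]
force: [-0.1, -0.4, 0.0]
grip_width: 0.999
```

```bash
python3 tl.py;python3 go.py .4575 -.0905 .014 1.732
```

```text
tilt -0.0277 q4 0.022 [ 0.4555 -0.0886  0.1954] [-0.     0.013  0.014  0.001 -0.012 -0.001]
t 22.78 pos [ 0.4555 -0.0886  0.1954] rot [ 3.1071e+00 -6.0000e-04  1.7397e+00] w 0.999
shift mm [ -2.3  -4.5 181.3] turn 0.008
```

step_arm([
  [-1,-1,-1,5,0.006],
  [-1,-1,-1,10,0],
  [-1,0,-1,15,0],
  [-1,0,-1,18,0],
  [-1,0,0,18,0],
])

```text
t: 23.2
position: [0.4548, -0.0915, 0.1255]
tcp_rot: [3.105, 0.001, 1.733]
force: [0.3, 0.2, -0.3]
grip_width: 0.999
```

step_arm([
  [-1,0,0,15,0],
  [-1,0,0,14,0],
  [-1,0,0,12,0],
  [-1,0,0,10,0],
  [-1,0,0,8,0],
])

```text
t: 23.62
position: [0.4516, -0.0891, 0.0559]
tcp_rot: [3.114, -0.005, 1.731]
force: [0.7, 0.1, -0.0]
grip_width: 0.999
```

```bash
python3 tl.py;python3 go.py .4575 -.0905 .014 1.732
```

```text
tilt -0.019 q4 0.0271 [ 0.4516 -0.0891  0.0559] [ 0.003  0.187  0.112  0.009 -0.277 -0.004]
t 23.62 pos [ 0.4516 -0.0891  0.0559] rot [ 3.1143 -0.0054  1.731 ] w 0.999
shift mm [-2.5  4.5 42. ] turn -0.001
```

step_arm([
  [-1,-1,2,8,0],
  [-1,-1,1,8,0],
  [-1,0,1,7,0],
  [-1,0,0,6,0],
  [-1,0,0,5,0],
])

```text
t: 24.03
position: [0.4558, -0.0898, 0.0167]
tcp_rot: [3.117, -0.007, 1.73]
force: [-0.1, -1.0, 0.1]
grip_width: 0.998
```

```bash
python3 tl.py;python3 go.py .4575 -.0905 .014 1.732
```

```text
tilt -0.0156 q4 0.0295 [ 0.4558 -0.0898  0.0167] [ 0.004  0.124  0.042  0.005 -0.171 -0.003]
t 24.03 pos [ 0.4558 -0.0898  0.0167] rot [ 3.1171 -0.0074  1.7303] w 0.998
shift mm [-1.   1.5  2.7] turn -0.002
```

step_arm([
  [-1,-1,1,0,0],
  [-0.2,0,0,0,0],
  [0.1,0,0,0,0],
  [0.4,0,0,0,0],
  [1,0,0,0,0],
])

```text
t: 24.45
position: [0.4574, -0.0908, 0.0164]
tcp_rot: [3.117, -0.007, 1.73]
force: [-0.4, 0.3, -0.4]
grip_width: 0.451
```

step_arm([
  [1,0,0,0,0],
  [1,0,0,0,0],
  [1,0,0,0,0],
  [1,0,0,0,0],
])

```text
t: 24.78
position: [0.4579, -0.091, 0.0176]
tcp_rot: [3.115, -0.006, 1.731]
force: [-0.3, -0.2, -0.4]
grip_width: 0.414
```

```bash
python3 tl.py;python3 go.py .6495 -.007 .16 1.732
```

```text
tilt -0.0179 q4 0.0294 [ 0.4579 -0.091   0.0176] [-0.    -0.002  0.    -0.    -0.001  0.   ]
t 24.78 pos [ 0.4579 -0.091   0.0176] rot [ 3.1153 -0.006   1.7306] w 0.414
shift mm [  53.3  206.2 -136.7] turn -0.001
```

step_arm([
  [1,0,0,-10,0],
  [1,0,0,-20,0],
  [1,0,0,-25,0],
  [1,0,0,-25,0],
  [1,2,5,-22,0],
])

```text
t: 25.2
position: [0.455, -0.0874, 0.1179]
tcp_rot: [3.127, -0.014, 1.73]
force: [1.1, -0.3, -1.2]
grip_width: 0.412
```

step_arm([
  [1,4,15,-15,0],
  [1,7,25,-5,0],
  [1,8,28,0,0],
  [1,8,28,0,0],
  [1,8,28,0,0],
])

```text
t: 25.62
position: [0.5743, -0.0342, 0.1486]
tcp_rot: [3.12, -0.008, 1.725]
force: [-0.2, -0.6, -0.3]
grip_width: 0.411
```

```bash
python3 tl.py;python3 go.py .6495 -.007 .15 1.732
```

```text
tilt -0.0162 q4 0.0179 [ 0.5743 -0.0342  0.1486] [ 0.432  0.509 -0.799 -0.012  0.265  0.447]
t 25.62 pos [ 0.5743 -0.0342  0.1486] rot [ 3.1201 -0.0085  1.7246] w 0.411
shift mm [15.4 78.5  0.4] turn -0.007
```

step_arm([
  [1,5,22,0,-0.005],
  [1,4,18,0,0],
  [1,2,14,0,0],
  [1,1,8,0,0],
  [1,0,4,0,0],
])

```text
t: 26.03
position: [0.6444, -0.0073, 0.1492]
tcp_rot: [3.118, -0.009, 1.734]
force: [0.4, -0.2, -0.6]
grip_width: 0.409
```

step_arm([
  [1,0,0,0,0],
  [1,0,0,0,0],
])

```text
t: 26.2
position: [0.644, -0.0074, 0.1483]
tcp_rot: [3.12, -0.009, 1.734]
force: [-0.3, -1.7, -0.0]
grip_width: 0.411
```

```bash
python3 tl.py;python3 go.py .6495 -.007 .0256 1.732;python3 - <<'E'
from station import *
from h import *
s=read_state();f=grab_frame("wrist");cv2.imwrite("pics/w14.png",f["img"][:,:,::-1])
print(proj(f,[.6495,-.007,.008],s),proj(f,[.637,.067,.008],s))
E
```

```text
tilt -0.0173 q4 0.0173 [ 0.644  -0.0074  0.1483] [-0.002  0.004  0.004 -0.002  0.001 -0.001]
t 26.2 pos [ 0.644  -0.0074  0.1483] rot [ 3.1197 -0.0092  1.7339] w 0.411
shift mm [ -1.7   2.8 122.8] turn 0.002
[319.71274188 183.95970148] [319.46039883  89.89481209]
```

View pics/w14.png

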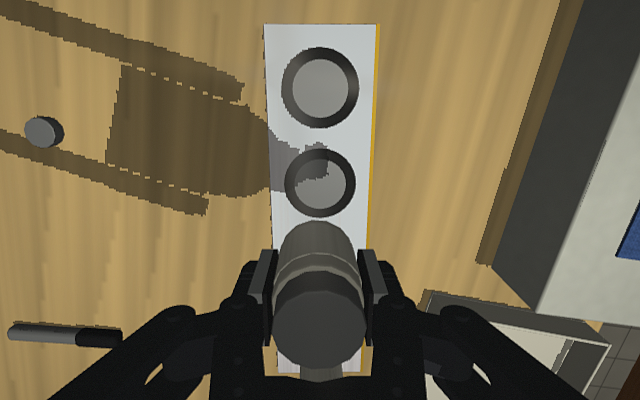

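Pad B at (320,183) and pad A at (320,88) match the predictions within 2 px. Descending.

step_arm([
  [1,-1,1,5,0],
  [1,0,0,10,0],
  [1,0,0,13,0],
  [1,0,0,13,0],
  [1,0,0,13,0],
])

```text
t: 26.67
position: [0.6455, -0.01, 0.0946]
tcp_rot: [3.115, -0.007, 1.731]
force: [0.2, 0.4, -0.8]
grip_width: 0.412
```

```bash
python3 tl.py;python3 go.py .650 -.0065 .0256 1.732
```

```text
tilt -0.0228 q4 0.0176 [ 0.6455 -0.01    0.0946] [-0.006  0.168  0.178  0.002 -0.342 -0.004]
t 26.67 pos [ 0.6455 -0.01    0.0946] rot [ 3.1146 -0.0068  1.731 ] w 0.412
shift mm [ 2.3  3.1 69.1] turn -0.001
```

step_arm([
  [1,1,1,12,0],
  [1,1,1,11,0],
  [1,0,1,9,0],
  [1,0,0,7,0],
  [1,0,0,5,0],
])

```text
t: 27.08
position: [0.6452, -0.0078, 0.0432]
tcp_rot: [3.121, -0.009, 1.729]
force: [1.0, -1.4, -0.7]
grip_width: 0.409
```

```bash
python3 tl.py;python3 go.py .650 -.0065 .0256 1.732
```

```text
tilt -0.0163 q4 0.018 [ 0.6452 -0.0078  0.0432] [-0.002  0.082  0.051  0.001 -0.129 -0.003]
t 27.08 pos [ 0.6452 -0.0078  0.0432] rot [ 3.1209 -0.0088  1.7289] w 0.409
shift mm [ 0.4  4.6 17.7] turn -0.003
```

step_arm([
  [1,0,2,5,0],
  [1,0,2,4,0],
  [1,0,1,3,0],
  [1,0,0,2,0],
])

```text
t: 27.42
position: [0.651, -0.007, 0.0276]
tcp_rot: [3.121, -0.009, 1.729]
force: [-0.3, -0.0, -1.4]
grip_width: 0.408
```

```bash
python3 tl.py;python3 go.py .650 -.0065 .0256 1.732;python3 wl.py w15 .008
```

```text
tilt -0.0164 q4 0.0182 [ 0.651  -0.007   0.0276] [ 0.003  0.034  0.013 -0.001 -0.05  -0.001]
t 27.42 pos [ 0.651  -0.007   0.0276] rot [ 3.1209 -0.0087  1.7287] w 0.408
shift mm [ 0.6 -1.   2. ] turn -0.003
[ 0.651  -0.007   0.0276] [ 3.1209 -0.0087  1.7287]
0.008 proj of tcp axis [315.6 247.5]
```

View pics/w15.png

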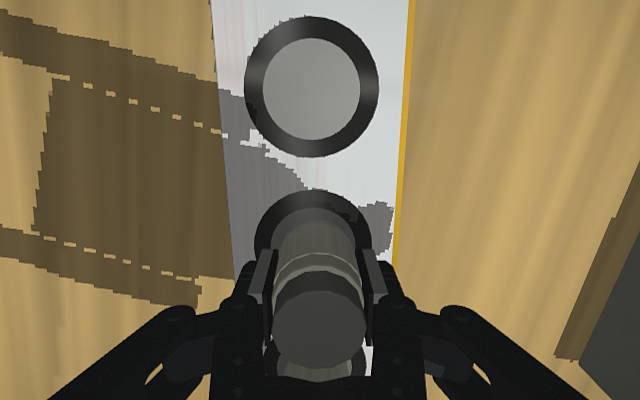

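The pad centre is at about x = 313 and the bottle at about x = 318, so I'll shift y by -2 mm and lower.

step_arm([
  [1,0,-2,1,0],
  [1,0,-1,1,0],
])

```text
t: 27.63
position: [0.6484, -0.0075, 0.0256]
tcp_rot: [3.12, -0.008, 1.729]
force: [0.0, -0.3, -0.0]
grip_width: 0.408
```

step_arm([
  [1,0,0,1,0],
  [1,0,0,0.5,0],
])

```text
t: 27.8
position: [0.6484, -0.0075, 0.0248]
tcp_rot: [3.119, -0.008, 1.729]
force: [-0.7, 0.8, 1.7]
grip_width: 0.411
```

step_arm([
  [0.15,0,0,0,0],
  [0.05,0,0,0,0],
  [-0.1,0,0,0,0],
  [-0.3,0,0,0,0],
  [-0.4,0,0,0,0],
])

```text
t: 28.22
position: [0.6492, -0.0077, 0.026]
tcp_rot: [3.117, -0.007, 1.729]
force: [-0.2, -0.0, 0.8]
grip_width: 0.7
```

step_arm([
  [-0.4,0,0,0,0],
  [-0.4,0,0,-5,0],
  [-0.4,0,0,-15,0],
  [-0.4,0,0,-20,0],
  [-0.4,0,0,-25,0],
])

```text
t: 28.63
position: [0.6434, -0.0077, 0.087]
tcp_rot: [3.129, -0.012, 1.729]
force: [-1.0, 0.1, -0.4]
grip_width: 0.704
```

```bash
python3 tl.py;python3 go.py .4392 .120 .18 1.732;python3 wl.py w16 .1
```

```text
tilt -0.0075 q4 0.017 [ 0.6434 -0.0077  0.087 ] [-0.008 -0.337 -0.274 -0.006  0.627  0.006]
t 28.63 pos [ 0.6434 -0.0077  0.087 ] rot [ 3.1292 -0.0117  1.7287] w 0.704
shift mm [ 159.3 -180.4  -93.4] turn -0.003
[ 0.6434 -0.0077  0.087 ] [ 3.1292 -0.0117  1.7287]
0.1 proj of tcp axis [316.6 281.9]
```

View pics/w16.png

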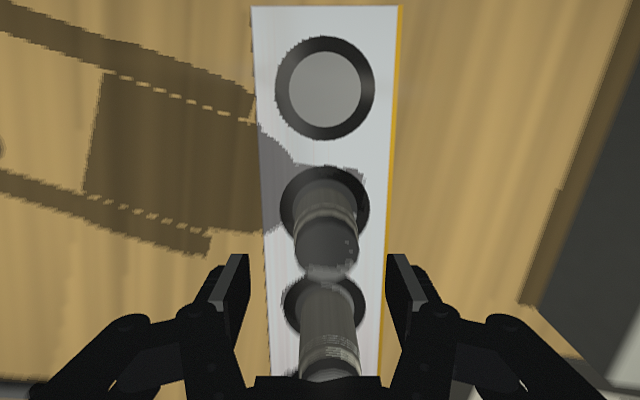

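Bottle q is placed upright and centred on B. Now p.

step_arm([
  [-1,0,0,-28,0],
  [-1,2,-3,-28,0],
  [-1,10,-12,-20,0],
  [-1,18,-22,-5,0],
  [-1,22,-26,0,0],
])

```text
t: 29.1
position: [0.5798, 0.0289, 0.1814]
tcp_rot: [3.109, -0.004, 1.725]
force: [-0.4, 0.2, 0.7]
grip_width: 1.002
```

step_arm([
  [-1,23,-26,0,0],
  [-1,23,-26,0,0],
  [-1,20,-23,0,0],
  [-1,14,-16,0,0],
  [-1,8,-8,0,0],
])

```text
t: 29.52
position: [0.4614, 0.1044, 0.1818]
tcp_rot: [3.103, -0.003, 1.724]
force: [-0.2, 1.0, -0.4]
grip_width: 1.003
```

step_arm([
  [-1,0,0,0,0],
  [-1,0,0,0,0],
])

```text
t: 29.68
position: [0.4601, 0.1057, 0.1829]
tcp_rot: [3.101, -0.003, 1.727]
force: [0.2, -0.6, 1.0]
grip_width: 0.998
```

```bash
python3 tl.py;python3 go.py .4392 .120 .12 1.732;python3 - <<'E'
from station import *
from h import *
s=read_state();f=grab_frame("wrist");cv2.imwrite("pics/w17.png",f["img"][:,:,::-1])
print(proj(f,[.4392,.120,.044],s),proj(f,[.4392,.117,.044],s))
c=cv2.resize(f["img"][100:200,240:400],None,fx=5,fy=5,interpolation=cv2.INTER_CUBIC);cv2.imwrite("pics/w18.png",c[:,:,::-1])
E
```

```text
tilt -0.0391 q4 0.0107 [0.4601 0.1057 0.1829] [ 0.011 -0.012  0.004  0.001  0.002  0.004]
t 29.68 pos [0.4601 0.1057 0.1829] rot [ 3.1013e+00 -2.8000e-03  1.7268e+00] w 0.998
shift mm [ 17.1 -21.   62.1] turn -0.005
[287.18236263 162.52448557] [286.70512755 166.10458812]
```

View pics/w17.png

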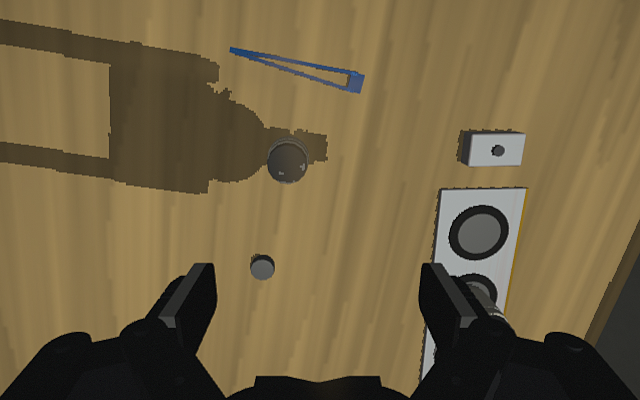

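View pics/w18.png

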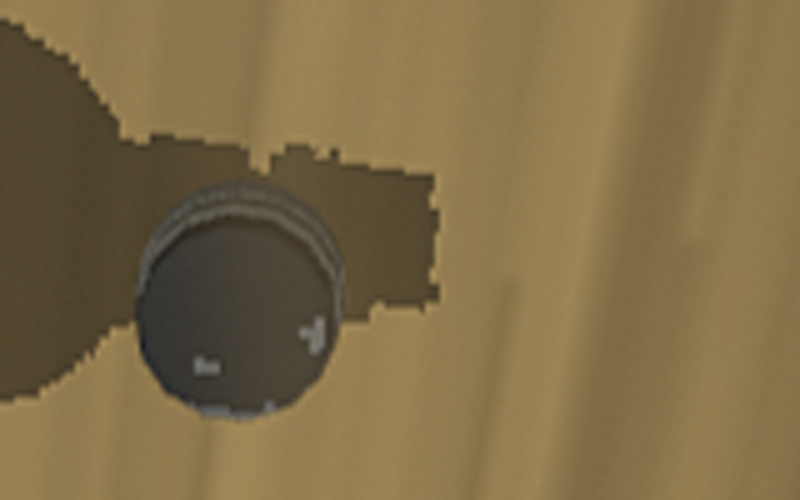

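The p cap is at (288,163.6), which gives (0.4395, 0.119). I'll do a small down/up move to trim the tilt, then descend.

step_arm([
  [-1,6,-7,6,0],
  [-1,5,-6,10,0],
  [-1,4,-5,12,0],
  [-1,1,0,8,0],
  [-1,0,0,-12,0],
])

```text
t: 30.15
position: [0.4444, 0.1169, 0.1542]
tcp_rot: [3.102, -0.002, 1.721]
force: [-1.0, -0.6, 0.4]
grip_width: 0.998
```

step_arm([
  [-1,0,0,-12,0],
  [-1,0,0,-12,0],
  [-1,0,0,-10,0],
  [-1,0,0,0,0],
  [-1,0,0,0,0],
])

```text
t: 30.57
position: [0.4462, 0.1147, 0.1867]
tcp_rot: [3.105, -0.002, 1.717]
force: [-0.4, 0.4, -0.2]
grip_width: 0.998
```

```bash
python3 tl.py;python3 go.py .4393 .119 .005 1.732
```

```text
tilt -0.0363 q4 0.008 [0.4462 0.1147 0.1867] [-0.008  0.007 -0.021 -0.     0.001 -0.   ]
t 30.57 pos [0.4462 0.1147 0.1867] rot [ 3.1046e+00 -2.1000e-03  1.7173e+00] w 0.998
shift mm [  4.9 -12.9 181.4] turn -0.015
```

step_arm([
  [-1,1,-3,5,-0.012],
  [-1,1,-3,10,0],
  [-1,1,-2,15,0],
  [-1,1,-2,18,0],
  [-1,0,-1,18,0],
])

```text
t: 30.98
position: [0.4393, 0.1168, 0.1172]
tcp_rot: [3.1, -0.001, 1.731]
force: [0.3, 0.3, 0.4]
grip_width: 0.995
```

step_arm([
  [-1,0,0,15,0],
  [-1,0,0,14,0],
  [-1,0,0,12,0],
  [-1,0,0,10,0],
  [-1,0,0,8,0],
])

```text
t: 31.4
position: [0.4354, 0.1169, 0.0476]
tcp_rot: [3.111, -0.002, 1.733]
force: [0.2, -0.5, 0.4]
grip_width: 0.999
```

```bash
python3 tl.py;python3 go.py .4393 .119 .005 1.732
```

```text
tilt -0.0297 q4 0.0095 [0.4354 0.1169 0.0476] [-0.001  0.197  0.11   0.002 -0.285 -0.008]
t 31.4 pos [0.4354 0.1169 0.0476] rot [ 3.1112e+00 -2.2000e-03  1.7329e+00] w 0.999
shift mm [ 1.4  2.9 42.7] turn 0.001
```

step_arm([
  [-1,1,1,8,0],
  [-1,0,1,8,0],
  [-1,0,1,7,0],
  [-1,0,0,6,0],
  [-1,0,0,4,0],
])

```text
t: 31.82
position: [0.4377, 0.1186, 0.0093]
tcp_rot: [3.115, -0.003, 1.734]
force: [-0.5, 0.2, -0.3]
grip_width: 0.997
```

step_arm([
  [-1,0,0,2,0],
  [-1,0,0,1,0],
])

```text
t: 31.98
position: [0.4377, 0.1187, 0.0053]
tcp_rot: [3.116, -0.003, 1.734]
force: [0.3, -0.5, 0.7]
grip_width: 0.998
```

```bash
python3 tl.py;python3 go.py .4393 .119 .006 1.732
```

```text
tilt -0.0251 q4 0.0104 [0.4377 0.1187 0.0053] [ 0.001  0.029  0.004 -0.001 -0.038 -0.003]
t 31.98 pos [0.4377 0.1187 0.0053] rot [ 3.1157e+00 -2.8000e-03  1.7336e+00] w 0.998
shift mm [ 0.1  1.6 -0.6] turn 0.002
```

step_arm([
  [-1,0,1.5,-1,0],
  [-0.2,0,0,0,0],
  [0.1,0,0,0,0],
  [0.4,0,0,0,0],
  [1,0,0,0,0],
])

```text
t: 32.4
position: [0.4406, 0.1189, 0.0077]
tcp_rot: [3.113, -0.002, 1.734]
force: [-1.1, -0.1, -0.7]
grip_width: 0.449
```

step_arm([
  [1,0,0,0,0],
  [1,0,0,0,0],
  [1,0,0,0,0],
  [1,0,0,0,0],
])

```text
t: 32.73
position: [0.4409, 0.119, 0.0085]
tcp_rot: [3.111, -0.002, 1.734]
force: [0.9, 0.3, -0.4]
grip_width: 0.406
```

```bash
python3 tl.py;python3 go.py .6375 .068 .12 1.732; python3 wl.py w19 .04
```

```text
tilt -0.0294 q4 0.0103 [0.4409 0.119  0.0085] [ 0.001 -0.002  0.001  0.    -0.001 -0.001]
t 32.73 pos [0.4409 0.119  0.0085] rot [ 3.1115e+00 -2.2000e-03  1.7339e+00] w 0.406
shift mm [ -82.  189. -106.] turn 0.002
[0.4409 0.119  0.0085] [ 3.1115e+00 -2.2000e-03  1.7339e+00]
0.04 proj of tcp axis [318.6 309.3]
```

View pics/w19.png

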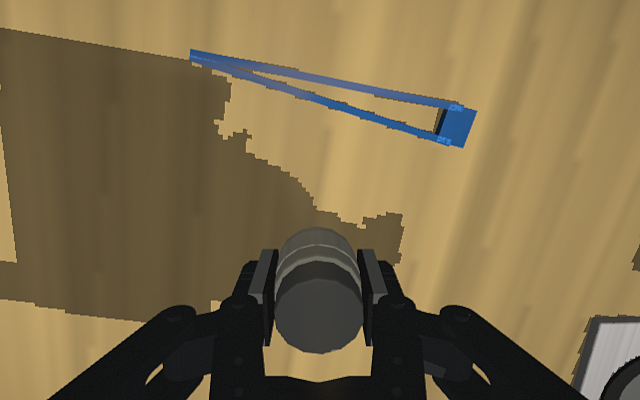

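step_arm([
  [1,0,0,-10,0],
  [1,0,0,-20,0],
  [1,0,0,-25,0],
  [1,-1,3,-25,0],
  [1,-5,12,-18,0],
])

```text
t: 33.2
position: [0.4469, 0.115, 0.1049]
tcp_rot: [3.128, -0.005, 1.734]
force: [-0.2, -0.0, -0.9]
grip_width: 0.406
```

step_arm([
  [1,-9,22,-8,0],
  [1,-12,28,0,0],
  [1,-12,28,0,0],
  [1,-12,28,0,0],
  [1,-11,25,0,0],
])

```text
t: 33.62
position: [0.5886, 0.0815, 0.1213]
tcp_rot: [3.121, -0.004, 1.737]
force: [0.2, -0.4, 0.9]
grip_width: 0.409
```

```bash
python3 tl.py;python3 go.py .6375 .068 .12 1.732
```

```text
tilt -0.0192 q4 0.0095 [0.5886 0.0815 0.1213] [-0.116  0.496 -0.806  0.003  0.313 -0.118]
t 33.62 pos [0.5886 0.0815 0.1213] rot [ 3.121  -0.0041  1.7374] w 0.409
shift mm [-21.4  45.9   2.2] turn 0.005
```

step_arm([
  [1,-6,13,0,0.004],
  [1,-4,9,0,0],
  [1,-3,6,0,0],
  [1,-1,3,0,0],
  [1,0,0,0,0],
])

```text
t: 34.03
position: [0.6285, 0.0697, 0.1203]
tcp_rot: [3.119, -0.003, 1.731]
force: [-0.1, -0.7, -0.1]
grip_width: 0.407
```

step_arm([
  [1,0,0,0,0],
])

```text
t: 34.12
position: [0.6278, 0.0698, 0.1199]
tcp_rot: [3.12, -0.004, 1.731]
force: [0.2, 0.5, 0.4]
grip_width: 0.412
```

```bash
python3 tl.py;python3 go.py .6375 .068 .0165 1.732;python3 - <<'E'
from station import *
from h import *
s=read_state();f=grab_frame("wrist");cv2.imwrite("pics/w20.png",f["img"][:,:,::-1])
print(proj(f,[.6375,.068,.008],s))
E
```

```text
tilt -0.02 q4 0.0092 [0.6278 0.0698 0.1199] [-0.     0.003  0.006  0.001  0.003 -0.001]
t 34.12 pos [0.6278 0.0698 0.1199] rot [ 3.1202 -0.0036  1.7306] w 0.412
shift mm [ -3.7   7.  103.6] turn -0.001
[325.81792919 196.84156453]
```

View pics/w20.png

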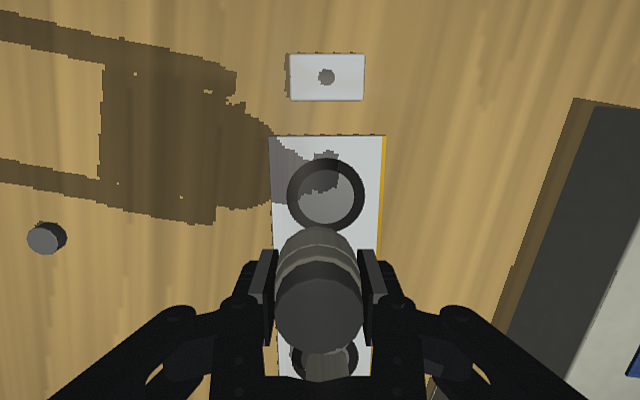

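Pad A is at (326,195) against a predicted (326,197). Descending.

step_arm([
  [1,-1,2,5,0],
  [1,-1,2,9,0],
  [1,-1,1,12,0],
  [1,0,0,12,0],
  [1,0,0,11,0],
])

```text
t: 34.58
position: [0.6341, 0.0691, 0.0701]
tcp_rot: [3.116, -0.003, 1.732]
force: [0.9, 0.5, -0.5]
grip_width: 0.405
```

```bash
python3 tl.py;python3 go.py .6375 .0685 .0165 1.732
```

```text
tilt -0.0243 q4 0.0099 [0.6341 0.0691 0.0701] [ 0.005  0.165  0.129 -0.001 -0.29  -0.001]
t 34.58 pos [0.6341 0.0691 0.0701] rot [ 3.1160e+00 -2.7000e-03  1.7325e+00] w 0.405
shift mm [-1.3  1.8 53.7] turn 0.0
```

step_arm([
  [1,0,1,9,0],
  [1,0,1,8,0],
  [1,0,1,7,0],
  [1,0,0,6,0],
  [1,0,0,5,0],
])

```text
t: 35.0
position: [0.6356, 0.0702, 0.0274]
tcp_rot: [3.122, -0.004, 1.733]
force: [-0.3, -0.7, -0.6]
grip_width: 0.41
```

```bash
python3 tl.py;python3 go.py .6375 .0685 .0165 1.732;python3 wl.py w21 .008
```

```text
tilt -0.0177 q4 0.0103 [0.6356 0.0702 0.0274] [ 0.002  0.091  0.04   0.001 -0.128 -0.001]
t 35.0 pos [0.6356 0.0702 0.0274] rot [ 3.1224 -0.0043  1.7326] w 0.41
shift mm [-2.   1.4 11. ] turn 0.001
[0.6356 0.0702 0.0274] [ 3.1224 -0.0043  1.7326]
0.008 proj of tcp axis [315.7 247.5]
```

View pics/w21.png

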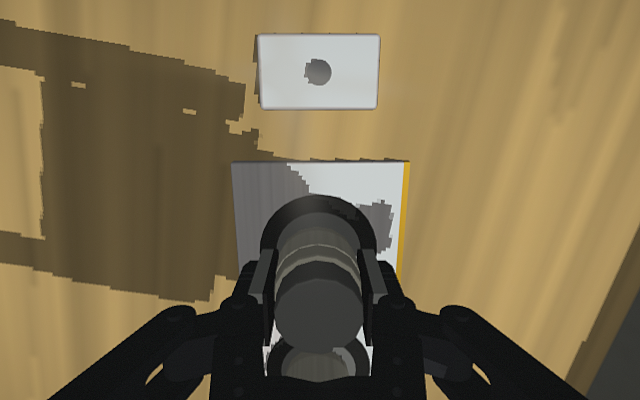

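Bottle p is centred over pad A at x ≈ 318. Lowering.

step_arm([
  [1,-1,0,3,0],
  [1,-1,0,3,0],
  [1,0,0,2,0],
  [1,0,0,1,0],
  [1,0,0,0,0],
])

```text
t: 35.47
position: [0.6363, 0.068, 0.0172]
tcp_rot: [3.122, -0.004, 1.733]
force: [-0.3, -0.3, 0.2]
grip_width: 0.404
```

step_arm([
  [1,0,0,1,0],
  [1,0,0,0.5,0],
])

```text
t: 35.63
position: [0.6368, 0.0679, 0.0163]
tcp_rot: [3.121, -0.004, 1.732]
force: [-0.5, 0.1, -0.9]
grip_width: 0.407
```

step_arm([
  [1,0,0,1,0],
  [1,0,0,0.5,0],
])

```text
t: 35.8
position: [0.6371, 0.0679, 0.0161]
tcp_rot: [3.12, -0.004, 1.733]
force: [-1.6, 0.2, 2.6]
grip_width: 0.405
```

Contact. Releasing.

step_arm([
  [0.15,0,0,0,0],
  [0.05,0,0,0,0],
  [-0.1,0,0,0,0],
  [-0.3,0,0,0,0],
  [-0.4,0,0,0,0],
])

```text
t: 36.22
position: [0.6376, 0.068, 0.0164]
tcp_rot: [3.119, -0.003, 1.733]
force: [0.1, 0.7, 0.6]
grip_width: 0.693
```

step_arm([
  [-0.4,0,0,0,0],
  [-0.4,0,0,-5,0],
  [-0.4,0,0,-15,0],
  [-0.4,0,0,-20,0],
  [-0.4,0,0,-25,0],
])

```text
t: 36.63
position: [0.6315, 0.0678, 0.0771]
tcp_rot: [3.132, -0.006, 1.732]
force: [1.0, 0.1, 0.2]
grip_width: 0.701
```

step_arm([
  [-1,0,0,-30,0],
  [-1,0,0,-30,0],
  [-1,0,-20,-20,0],
  [-1,0,-35,-5,0],
  [-1,0,-35,0,0],
])

```text
t: 37.05
position: [0.5483, 0.052, 0.1717]
tcp_rot: [3.117, -0.003, 1.733]
force: [0.4, -0.2, 0.5]
grip_width: 1.005
```

step_arm([
  [-1,0,-30,0,0],
  [-1,0,-20,0,0],
  [-1,0,-10,0,0],
  [-1,0,0,0,0],
])

```text
t: 37.38
position: [0.4806, 0.042, 0.1734]
tcp_rot: [3.115, -0.002, 1.733]
force: [-1.1, 0.3, 0.2]
grip_width: 1.002
```

Run:
```python
from station import *
from h import *
for n,b in(("scene",(200,180,400,330)),("side",(230,90,340,260)),("wrist",(0,0,640,400))):
    s=read_state();f=grab_frame(n);x0,y0,x1,y1=b
    k=1 if n=="wrist" else 3.4 if n=="side" else 3.9
    cv2.imwrite(f"pics/f_{n}.png",cv2.resize(f["img"][y0:y1,x0:x1],None,fx=k,fy=k,interpolation=cv2.INTER_CUBIC)[:,:,::-1])
    for P,h in(((.6375,.068),.044),((.6495,-.0065),.06),((.6615,-.082),.076),((.673,-.157),.092)):
        p=proj(f,[*P,.008+h],s);print(n,p.round(1),"in crop",((p-[x0,y0])*k).round(0))
```

```text
scene [352.1 200.3] in crop [593.  79.]
scene [329.9 212.1] in crop [507. 125.]
scene [303.5 226.2] in crop [404. 180.]
scene [272.1 242.7] in crop [281. 244.]
side [270.5 203.7] in crop [138. 387.]
side [281.8 173. ] in crop [176. 282.]
side [292.1 145.2] in crop [211. 188.]
side [301.6 120.2] in crop [243. 103.]
wrist [510.  186.1] in crop [510. 186.]
wrist [504.8 280.5] in crop [505. 280.]
wrist [499.5 370.5] in crop [500. 370.]
wrist [494.2 455. ] in crop [494. 455.]
```

View pics/f_scene.png

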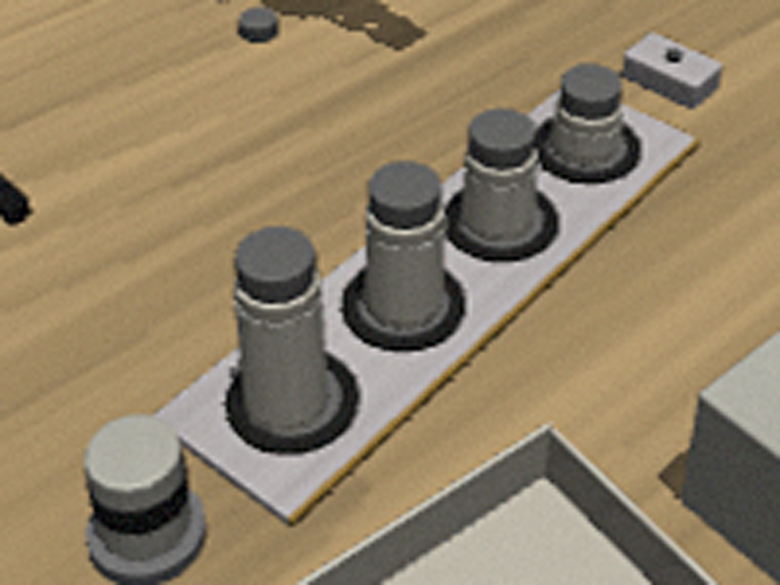

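View pics/f_side.png

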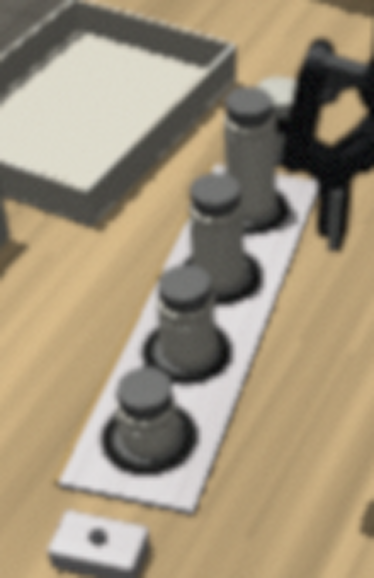

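View pics/f_wrist.png

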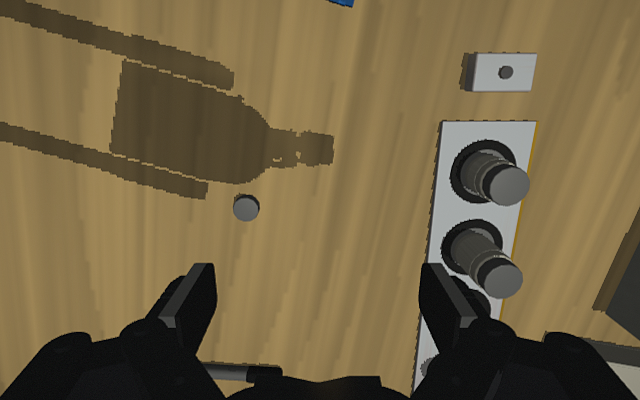

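All four stand upright in the right order. I'll quantify the offsets from pad centre.

Run:
```python
from station import *
from h import *
T=[((.6375,.068),.044),((.6495,-.0065),.06),((.6615,-.082),.076),((.673,-.157),.092)]
for n,o,k,cs in(("scene",(200,180),3.9,[(591,82),(502,129),(404,181),(276,249)]),("side",(230,90),3.4,[(144,388),(185,283),(215,190),(250,104)])):
    f=grab_frame(n)
    for (P,h),c in zip(T,cs):
        X=plane(f,np.array(c)/k+o,.008+h);print(n,h,((X[:2]-P)*1000).round(1))
# side view again enlarged, one bottle s
f=grab_frame("scene");c=f["img"][225:305,245:325];cv2.imwrite("pics/s_s.png",cv2.resize(c,None,fx=7,fy=7,interpolation=cv2.INTER_CUBIC)[:,:,::-1])
```

```text
scene 0.044 [ 0.9 -2.6]
scene 0.06 [ 0.6 -3.7]
scene 0.076 [ 0.5 -0.2]
scene 0.092 [ 0.8 -3.2]
side 0.044 [-3.8 -0.5]
side 0.06 [-5.3 -1.7]
side 0.076 [-3.3  1.3]
side 0.092 [-4.9 -0.3]
```

View pics/s_s.png

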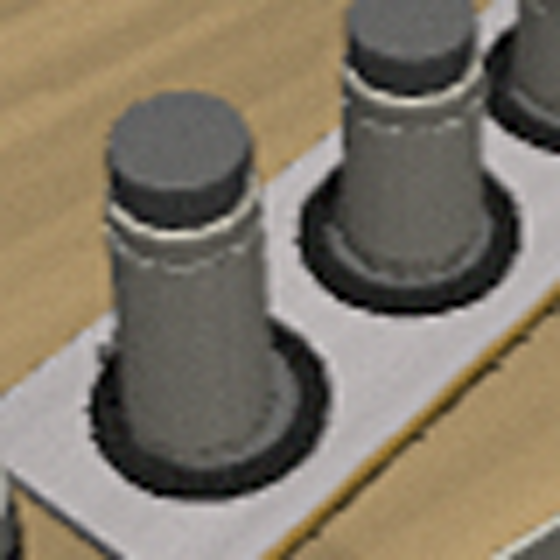

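Every bottle is within about 4 mm of its pad centre and upright, and the gripper is clear. Handing in.

```bash
python3 -c "
from station import *
s=read_state();print(s['t'],s['force'],s['qd']);print(hand_in())"
```

```text
37.6833 [ 0.26936529 -0.33899231 -0.05439721] [-0.00090981  0.00403827  0.00180317 -0.0021442   0.00289497 -0.00161303]
the job is handed in; nothing more can be done
None
```

All four bottles are on the strip in height order, and I handed the job in at 37.7 s of the 109 s allowed. The 92 mm bottle is on pad D by the sensor post, the 76 mm on C, the 60 mm on B and the 44 mm on A by the stop block. Each was set down at about 2–3 N of contact force, then released, and the arm was moved clear.

**Last checks:** the scene and side pictures show all four upright and standing inside their pads' black rings, with the gripper open, touching nothing and reading no force.

**Off-centre:** measured from the cap tops, the bottles sit about 0.5–4 mm from pad centre in the scene view and 3.5–5.5 mm in the side view. The two views disagree by 4–6 mm along x. About 2–3 mm of that was already there when I measured the empty pads, so I put it down to calibration and moved nothing. The tallest bottle looks about 3.5 mm off pad D's centre in the scene picture; I left it rather than risk re-gripping it.

**Tool tilt:** the tool picked up a tilt of 1–2.5° during fast moves, and I slowed the descents to keep it small. It was under 2° at every grasp and release.

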